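# Load the ratchet hoist with cartons and let it down

## Task

Press the thumb tab of the sprung pawl to lift it off the ratchet wheel and ease the raised hoist deck down until its top is level with the white collar on the gauge post, then let go so that the pawl catches and holds the deck there. Stack all the closed cartons from the bench, lying flat, in one square column on the rubber pad in the middle of the deck, their long sides along the pad's, and then press the pawl off again and ease the loaded deck right down to its bottom stop, with the whole column still standing square. Do not shift the machined couplings or the scraper.

Things in the scene. Friction and masses are not known exactly. Their poses are not given: they have to be found in the camera images.
- hoist: fixed rack hoist, turned and moved from start to start. Origin: foot of the mast, on the bench; z up. Base plate x -70 to +70, y -135 to +195, 12 mm thick. Mast 36 mm square, 300 high, at the origin. Deck on the +y side of the mast; wheel and pawl to -y, on the mast's +x face. Gauge post 10 mm square, 202 high, at x +62, y +186. A rack at x +28, y +8 rises and sinks with the deck, reaching 175 above its top.
- deck_top (a point): centre of the flat top of the aluminium hoist deck (100 mm along hoist x, 140 along hoist y, 8 thick), 105 mm to hoist +y of the mast. Goes straight up and down with the deck: 195 mm above the bench at the start, 35 when fully down. A thin black rubber pad, 64 mm along hoist x by 102 along hoist y, flush in the deck, is centred here. Axes parallel to the hoist's.
- deck (a joint): how far the deck has come down, m: 0 raised (start), 0.160 fully down on its stop. Held by pawl and ratchet wheel. With the pawl held off it sinks by its own weight, braked by a damper, at about 10 mm/s empty and 13 to 22 mm/s loaded. When the pawl is let go it sinks on to the next tooth, at most 10 mm farther, and is held. It is not meant to be raised again.
- drum (a joint): turn of the drum and ratchet wheel, rad, 0 at the start, grows as the deck comes down (30 mm of deck per rad). Wheel: dark steel, 110 mm across, 20 saw teeth (9.4 mm of deck per tooth), axis along hoist x, centre at hoist x +48, y -30, z 170 mm.
- pawl (a joint): turn of the steel hook pawl about its pin (along hoist x; at hoist x +48, y -86, z 213 mm), rad. About -0.02: nose fully in a tooth gap. Up to 0.1: riding on a tooth. 0.12 and more: off the wheel, drum free. 0.30: its own stop. A spring turns it back onto the wheel as soon as it is let go.
- pawl_tab (a point): centre of the upper face of the pawl's thumb tab, a level steel plate 32 mm (hoist x) by 28 mm (hoist y), 6 mm thick, 65 mm to hoist -y of the pin, about 225 mm above the bench with the pawl engaged; moves with the pawl. Nothing stands above or beside it. Push it straight down: 8 mm lifts the nose off the wheel, 19 mm is the stop; about 3 N at first, 6 N at the stop.
- collar: white plastic collar on the gauge post, 22 x 22 mm and 30 mm tall, set at another height at each start; origin at its middle. The deck's top must stand within its height.
- carton0: closed cardboard carton, 96 (x) x 58 (y) x 42 mm (z), about 0.22 kg, tape strip along its top; origin at the centre of its underside, z up through the top (in the column a carton may lie either way up). Any number from three to five cartons is there, all alike.
- carton1: as carton0
- carton2: as carton0
- carton3: as carton0
- carton4: as carton0
- coupling0: machined steel claw coupling standing on the bench, 60 mm across, 50 mm high, 0.6 kg; origin at the centre of its underside. Leave alone.
- coupling1: as coupling0
- coupling2: as coupling0
- scraper: deburring scraper with a wooden handle, 185 mm long, 22 mm high, lying along its own x; origin on its underside at about mid-length. Leave alone.

How it is judged (in metres and radians):
On the way, in this order (a step that is already met when the one before it is completed fails the run):
1. the deck's top is within the height of the white collar, held by the engaged pawl (z of deck_top in the frame of collar between -0.016 and 0.016 m and value of joint pawl below 0.08 rad and velocity of joint deck below 0.003 m/s), for 0.3 s.
2. all cartons stand in one square column on the deck, which is still held at the collar (all of step 1 and horizontal distance between each of carton0, carton1, carton2, carton3, carton4 and deck_top below 0.014 m and angle between the x axis of each of carton0, carton1, carton2, carton3, carton4 and the y axis of hoist, either way round below 0.14 rad and angle between the z axis of each of carton0, carton1, carton2, carton3, carton4 and the z axis of hoist, either way round below 0.1 rad and z of each of carton0, carton1, carton2, carton3, carton4 in the frame of deck_top above -0.005 m and linear speed of each of carton0, carton1, carton2, carton3, carton4 below 0.02 m/s), for 0.3 s.
3. the deck is fully down (value of joint deck above 0.156 m), for 0.2 s.
At the end, for the whole second after the job is handed in: The deck is on its bottom stop (within 4 mm), the pawl is let go, and every carton lies flat (either way up) in one column: each within 14 mm of the deck's middle, its long side within 0.14 rad (8 degrees) of the pad's, level within 0.1 rad, at rest (value of joint deck above 0.156 m and value of joint pawl below 0.11 rad and horizontal distance between each of carton0, carton1, carton2, carton3, carton4 and deck_top below 0.014 m and angle between the x axis of each of carton0, carton1, carton2, carton3, carton4 and the y axis of hoist, either way round below 0.14 rad and angle between the z axis of each of carton0, carton1, carton2, carton3, carton4 and the z axis of hoist, either way round below 0.1 rad and z of each of carton0, carton1, carton2, carton3, carton4 in the frame of deck_top above -0.005 m and linear speed of each of carton0, carton1, carton2, carton3, carton4 below 0.02 m/s); the robot touches nothing.
It fails at once if coupling0 is shifted by more than 30 mm (distance of coupling0 from where it was at the start of the episode above 0.03 m).
It fails at once if coupling1 is shifted by more than 30 mm (distance of coupling1 from where it was at the start of the episode above 0.03 m).
It fails at once if coupling2 is shifted by more than 30 mm (distance of coupling2 from where it was at the start of the episode above 0.03 m).
It fails at once if scraper is shifted by more than 30 mm (distance of scraper from where it was at the start of the episode above 0.03 m).
It fails at once if the deck is forced or dropped: it comes down faster than 80 mm/s (velocity of joint deck above 0.08 m/s).
Of carton0, carton1, carton2, carton3, carton4 only 3 to 5 are there at a start; the rules pass over those that are not, and their reading is None.
At some moment in a run one of carton0, carton1, carton2, carton3, carton4 may be knocked a few centimetres aside while the robot is not near it.
Once in a run the grip may slacken for a moment while it holds something.
It also fails if it takes over 210 s, if anything falls off the work surface, if the arm or the gripper's body presses on something with over 40 N, if the wrist force passes 120 N, or if a joint passes its speed limit or range.

## Robot

A 6-joint arm with a two-finger parallel gripper is mounted at the origin on the work surface. World frame = base frame: x ahead of the robot, y to its left, z up, the work surface at z = 0. Lengths are in mm, angles in rad, forces in N, time in s.
With the tool pointing down it reaches from about 400 to 925 mm from the base axis. Payload 3.4 kg.
Tool frame: the origin (TCP) lies midway between the tips of the shut fingers; the grasp point (between the pads) lies behind it (arm.pinch_z is the x of the grasp point in the tool frame, in mm); x points along the fingers, y is the direction in which the jaws open and shut, and the axes are right-handed (so a half turn about x gives the same grasp; the last joint's range is limited). The gripper opens to 85 mm and grips with 20 to 120 N. Pads are 22 mm wide; open, the fingers measure 114 mm over their backs; the gripper's body (76 mm by 85 mm) begins 54 mm behind the grasp point. The pads swing forward as they close: fully open they stand 13 mm farther back than shut.
Start: joints at [-1.236, 0.307, 1.506, -0, 1.328, -0.073], TCP at [228.017, -527.863, 231.305] pointing down, gripper open.
Joint ranges: [-3.12, 3.12], [-1.05, 2.28], [0.14, 2.33], [-1.42, 4.57], [0.1, 2.73], [-2.68, 2.68]. Speed limits (rad/s): [2.57, 2.57, 3.14, 3.14, 3.14, 3.14].

## Interface

Orientations are given as a 3x3 rotation matrix whose columns are the frame's x, y, z axes.
In Python, from station import arm gives the robot as it stands. The module is installed in compiled form; this text tells all that it offers.
- The arm moves only by the tool apply_moves, never from a script. Its argument "increments" is a list that holds one entry, the list of rows, each a list of 5 numbers: the opening, from -1 (shut) to 1 (fully open), so that 0 is half open, then the shift along the world's x, y, z in m, then the turn about the world's z in rad. In form: [[[fingers, dx, dy, dz, roll], ...]]. A call has exactly 5 rows; each row is the pose to reach, as a shift and turn from the pose measured when the call began; what a row does not reach only later rows make up. A row lasts 1/10 s, in which the tool goes at most 50 mm and 8.59 degrees, less where a joint would pass 70% of its speed; a pose out of reach is approached as far as the arm can. A call with a gripper value outside its range is refused whole. The fingers move at their own pace and stop on an object; "newtons" is the grip in N (left out, the last holds). Time passes only in rows, so rows that repeat a pose let the fingers close, or fill a call up. It gives the time, the measured TCP pose, the force and the opening at its end, in the units of the state.
- arm.observe(): the state, without advancing time (a new reading comes with each control period).
- arm.camera(name): name is "scene" or "top" or "wrist"; returns the picture (384x512x3 uint8, red, green, blue); there is no depth.
- arm.camera_params(name): a dict with "vfov" (degrees; the focal length in pixels is half the picture's height over the tangent of half this angle, whatever the lens; pixels are square), "cx", "cy" (the principal point, pixels), "cam_to_world" (4x4, takes a point from camera to world coordinates); the wrist camera has in their place "hand_eye" (4x4, takes a point from camera to tool coordinates, whose origin is the TCP and whose axes are the tool frame's). Camera axes: x right, y down, z forward; pixel columns grow to the right and rows downward; lengths in mm; the calibration is good to about 2 mm. A picture is of the moment at which its call begins: read the wrist's pose just before it. camera_params takes no time and is no camera call.
- arm.finish_job(): hands the job in, once; it reports no verdict.
Trained networks look in the newest picture that a camera, given by its name, has taken for a name from the list of things; names that differ only in an ending like _2 or _b are one class to them, and where a whole thing is asked for, a point or a joint stands for the part that bears it (a point fixed in the world has none). Each returns a list of dicts, best first, with "score" (0 to 1); they miss things now and then, are a little off and sometimes report something else, mostly with a low value. They report only what shows in the picture. A call takes as long as a camera call.
- arm.regions_of(camera, target): "region" (384x512 bool, what is visible of it).
- arm.place_of(camera, target): "xyz" ([x, y, z] in mm, in the coordinates of the camera as it stood for that picture, good to about 4 mm: a listed point, or the origin of a listed thing).
The state is a dict: "clock": time; "joint_positions": joint angles; "joint_velocities": joint speeds; "joint_efforts": joint torques, N m; "eef_pos": TCP position; "eef_rot": TCP orientation; "ft_force": force on the tool from outside, world axes, zero at the start; "moment": the same for the moment, N m; "opening": finger opening in mm.
Only numpy, scipy, OpenCV 4.12 (cv2) and the standard library are available. Lean on these libraries where they do the work, as an engineer would, in place of code of your own. Each camera call takes 0.05 s, during which the arm holds its last target.

## Working session

There is one attempt and no reset: what is moved stays moved. The work goes in short steps, Python scripts to look and compute and a tool call to move; the robot and the scene stay as the last step left them, time stands still between calls to the robot, and variables do not carry over. Pictures are saved under pics/ and viewed, and the job is handed in when it is done.

Besides the shell and the picture viewer there is one more tool, called after "Emit:" by a JSON object that holds its "method" and its "body". apply_moves: Moves the arm, as the interface text tells. Its arguments: {"type":"object","properties":{"increments":{"type":"array","items":{"type":"array","items":{"type":"array","items":{"type":"number"}}}},"newtons":{"type":"number"}},"required":["increments"]}

```bash
mkdir -p pics; ls; cat > h.py <<'E'
import numpy as np, cv2
from station import arm
def pic(name,fn,draw=None):
    im=arm.camera(name); cv2.imwrite('pics/'+fn,cv2.cvtColor(im,cv2.COLOR_RGB2BGR)); return im
def c2w(name):
    p=arm.camera_params(name)
    if 'cam_to_world' in p: return np.array(p['cam_to_world'])
    s=arm.observe(); T=np.eye(4); T[:3,:3]=np.array(s['eef_rot']).reshape(3,3); T[:3,3]=s['eef_pos']
    return T@np.array(p['hand_eye'])
def f(name):
    p=arm.camera_params(name); return 192/np.tan(np.radians(p['vfov'])/2),p['cx'],p['cy']
def proj(name,P,T=None):
    T=c2w(name) if T is None else T
    F,cx,cy=f(name); q=np.linalg.inv(T)@np.append(P,1); return np.array([cx+F*q[0]/q[2],cy+F*q[1]/q[2]])
def atz(name,u,v,z,T=None):
    T=c2w(name) if T is None else T
    F,cx,cy=f(name); d=T[:3,:3]@np.array([(u-cx)/F,(v-cy)/F,1]); o=T[:3,3]; return o+d*(z-o[2])/d[2]
def places(name,t,T=None):
    T=c2w(name) if T is None else T
    return [(round(r['score'],2),np.round((T@np.append(r['xyz'],1))[:3],1)) for r in arm.place_of(name,t)]
E
python3 - <<'E'
from h import *
for n in ['scene','top']:
    pic(n,n+'0.png'); p=arm.camera_params(n); print(n,p['vfov'],p['cx'],p['cy'],np.round(p['cam_to_world'],3).tolist())
T=c2w('wrist'); pic('wrist','wrist0.png'); print(arm.camera_params('wrist'),arm.pinch_z)
for t in ['hoist','deck_top','pawl_tab','collar','carton0','coupling0','scraper']:
    for n in ['scene','top']:
        print(t,n,places(n,t))
print(arm.observe())
E
```

```text
pics
scene 42.99197792611626 245.96217232239803 192.28451965905074 [[0.499, 0.503, -0.706, 1587.77], [0.867, -0.295, 0.402, -568.054], [-0.006, -0.813, -0.583, 1008.485], [0.0, 0.0, 0.0, 1.0]]
top 45.500300047640266 252.3570663857144 188.6348679224609 [[-0.048, -0.977, 0.208, 284.554], [-0.999, 0.046, -0.013, 36.023], [0.003, -0.209, -0.978, 1415.718], [0.0, 0.0, 0.0, 1.0]]
{'vfov': 69.53889447735963, 'cx': 252.6585501943342, 'cy': 193.72180171115033, 'hand_eye': array([[-3.46938549e-04, -2.93940219e-01,  9.55823743e-01,
        -1.41839575e+02],
       [ 9.99999161e-01,  1.09104298e-03,  6.98496638e-04,
        -3.91178693e-01],
       [-1.24816104e-03,  9.55823183e-01,  2.93939594e-01,
        -7.55460868e+01],
       [ 0.00000000e+00,  0.00000000e+00,  0.00000000e+00,
         1.00000000e+00]])} -18.700000000000003
hoist scene [(0.76, array([ 542.2, -147.3,   -2.8]))]
hoist top [(0.93, array([ 546.1, -142.3,    9.2]))]
deck_top scene [(0.59, array([547.1, -34. , 197.5])), (0.5, array([7.658e+02, 6.020e+01, 5.000e-01]))]
deck_top top []
pawl_tab scene [(0.63, array([ 583.4, -293.9,
[... 1137 characters left out ...]
6,
        1.32838972e+00, -7.34866950e-02]), 'joint_velocities': array([ 0.00031417,  0.00196568, -0.0004054 ,  0.00224761,  0.00041804,
       -0.00165202]), 'joint_efforts': array([-2.66117759e-04, -4.57431114e+01, -2.52334642e+01, -4.43396846e-05,
        6.32821848e-04, -1.91292793e-05]), 'eef_pos': array([ 228.02735549, -527.8794399 ,  231.35955664]), 'eef_rot': array([[ 2.99052349e-05,  3.96587369e-01, -9.17996981e-01],
       [-1.05159129e-04, -9.17996976e-01, -3.96587370e-01],
       [-9.99999994e-01,  1.08395801e-04,  1.42518670e-05]]), 'ft_force': array([ 0.67697427, -0.47064371, -0.14493958]), 'moment': array([ 0.02048019, -0.00065394, -0.00511811]), 'opening': 85.39705907847681}
```

View pics/scene0.png

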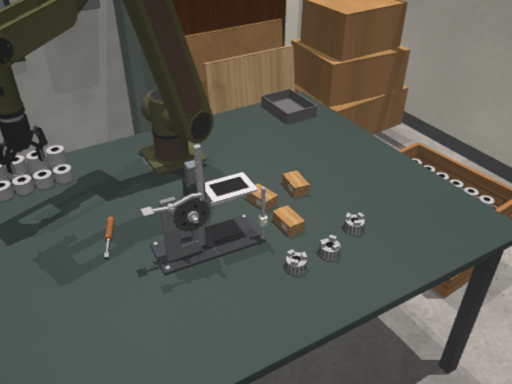

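View pics/top0.png

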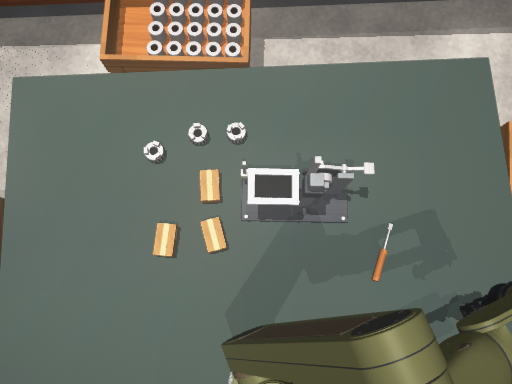

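The scene shows three cartons, at top-view pixels (210,185), (213,235) and (165,240). There are also three couplings, the scraper and the hoist. Next I refine the hoist pose.

```bash
python3 - <<'E'
from h import *
im=cv2.imread('pics/top0.png'); cv2.imwrite('pics/z1.png',cv2.resize(im[130:265,140:390],None,fx=3.2,fy=3.2,interpolation=cv2.INTER_CUBIC))
pic('top','top1.png')
r=arm.regions_of('top','deck_top')
for x in r: print(x['score'],cv2.minAreaRect(np.argwhere(x['region'])[:,::-1].astype(np.float32)))
hsv=cv2.cvtColor(im,cv2.COLOR_BGR2HSV)
m=cv2.inRange(im,(170,170,170),(255,255,255)); n,l,st,c=cv2.connectedComponentsWithStats(m)
for i in range(1,n):
    if st[i,4]>300:
        (cc,wh,a)=rr=cv2.minAreaRect(np.argwhere(l==i)[:,::-1].astype(np.float32)); print(rr)
        P=[atz('top',*p,195)[:2] for p in cv2.boxPoints(rr)]; print(np.round(P,1), atz('top',*cc,195))
m=cv2.inRange(hsv,(8,70,60),(28,255,255)); m=cv2.morphologyEx(m,cv2.MORPH_CLOSE,np.ones((5,5)))
n,l,st,c=cv2.connectedComponentsWithStats(m)
for i in range(1,n):
    if 200<st[i,4]<2000 and st[i,1]>120:
        rr=cv2.minAreaRect(np.argwhere(l==i)[:,::-1].astype(np.float32))
        P=np.array([atz('top',*p,42)[:2] for p in cv2.boxPoints(rr)]); print('carton',rr,np.round(P,1).tolist(),P.mean(0))
E
```

```text
0.57 ((284.23602294921875, 184.0480194091797), (43.82693099975586, 79.6934585571289), 79.69515228271484)
0.26 ((307.5767822265625, 188.66152954101562), (132.1935577392578, 65.72684478759766), 1.1457629203796387)
((387.5, 79.0), (92.0, 247.0), 90.0)
[[1010.3  -36.7]
 [ 976.6 -763.3]
 [ 693.  -715.9]
 [ 725.7  -21.5]] [ 848.21194713 -383.67763324  195.        ]
((60.18611145019531, 59.68165588378906), (29.243335723876953, 96.62933349609375), 87.83892822265625)
[[999.8 701.3]
 [998.4 420.6]
 [905.8 415.8]
 [907.4 692.4]] [952.52802477 557.69005748 195.        ]
((2.372565746307373, 131.68849182128906), (12.662100791931152, 114.65504455566406), 4.316027641296387)
[[579.  728.5]
 [915.4 727.5]
 [910.8 691.1]
 [574.7 694.1]] [740.37173348 710.31676155 195.        ]
((343.9615783691406, 168.30770874023438), (60.52894592285156, 18.48117446899414), 7.125016689300537)
[[ 578.6 -147.8]
 [ 630.5 -158.1]
 [ 601.2 -322.2]
 [ 549.7 -310.5]] [ 589.84791273 -234.74641117  195.        ]
((269.9937744140625, 185.76730346679688), (58.751556396484375, 35.5252799987793), 1.3322198390960693)
[[ 506.9   54.
[... 758 characters left out ...]
, 325.4], [489.5, 311.9], [477.6, 246.9], [379.7, 261.3]] [434.52396644 286.36114669]
carton ((379.2538146972656, 264.5692138671875), (7.630403518676758, 33.4159049987793), 15.255120277404785) [[286.8, -318.4], [379.7, -354.3], [372.7, -375.7], [280.0, -339.5]] [ 329.75641935 -346.96205657]
carton ((397.0544738769531, 355.4773254394531), (64.78237915039062, 31.147619247436523), 75.49983215332031) [[150.2, -312.2], [167.6, -401.6], [-4.0, -427.4], [-20.3, -340.2]] [  73.39023722 -370.3554204 ]
carton ((364.8174743652344, 361.3153381347656), (49.72888946533203, 19.711191177368164), 75.0685806274414) [[121.3, -237.2], [132.5, -293.2], [1.8, -316.2], [-8.9, -261.3]] [  61.66920914 -277.01092876]
```

View pics/z1.png

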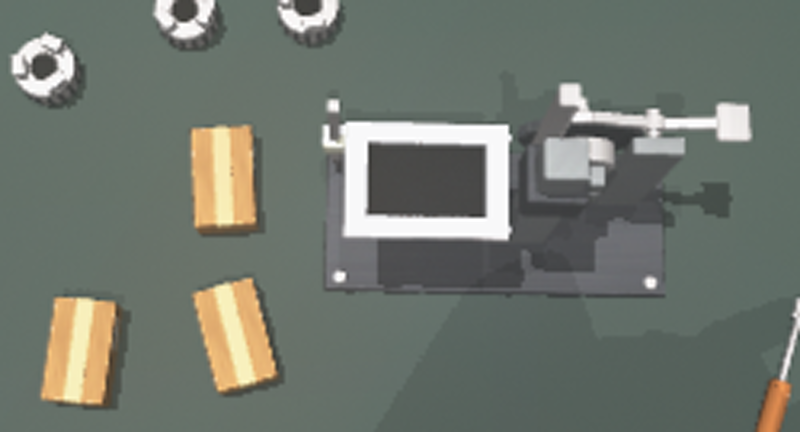

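```bash
python3 - <<'E'
from h import *
g=lambda u,v,z: atz('top',140+u/3.2-.5+.5/3.2,130+v/3.2-.5+.5/3.2,z)
for c,z in (([(344,122),(510,124),(510,240),(344,236)],195),([(366,142),(487,144),(486,217),(366,214)],195),([(717,104),(750,103),(751,140),(719,140)],225),
 ([(192,128),(251,125),(257,228),(198,233)],42),([(193,292),(250,278),(277,376),(219,394)],42),([(55,297),(117,300),(103,406),(41,402)],42),([(324,153),(664,156),(664,296),(324,289)],12)):
    P=np.array([g(*p,z)[:2] for p in c]); e=[P[(i+1)%4]-P[i] for i in range(4)]
    print(np.round(P.mean(0),1),[(round(float(np.hypot(*x)),1),round(float(np.degrees(np.arctan2(x[1],x[0]))),1)) for x in e])
E
```

```text
[549.5 -36.9] [(142.8, -93.4), (101.3, 176.0), (140.5, 85.9), (99.6, -2.6)]
[550.4 -36.3] [(103.8, -93.7), (63.8, 175.5), (101.9, 85.8), (62.9, -2.8)]
[ 580.9 -295.8] [(27.9, -90.9), (32.1, 175.6), (26.8, 87.3), (31.2, -2.6)]
[593.8 148. ] [(57.1, -89.7), (101.6, -178.6), (56.3, 92.2), (103.5, 1.8)]
[443.  142.8] [(55.2, -78.7), (96.1, -166.6), (56.3, 104.5), (99.2, 12.7)]
[434.7 288.7] [(58.6, -95.5), (99.5, 171.7), (57.8, 83.6), (98.6, -7.8)]
[ 543.5 -110.7] [(334.9, -93.2), (139.0, 174.8), (328.2, 86.1), (135.0, -2.5)]
```

Emit:
{"method": "apply_moves", "body": {"increments": [[[-1, 0.03, 0.02, 0.02, 0], [-1, 0.07, 0.05, 0.03, 0], [-1, 0.11, 0.075, 0.03, 0], [-1, 0.15, 0.1, 0.03, 0], [-1, 0.19, 0.125, 0.03, 0]]], "newtons": 40}}

```text
clock: 1.45
eef_pos: [419.4, -401.9, 261.7]
eef_rot: [[0.001, 0.396, -0.918], [-0.001, -0.918, -0.396], [-1.0, 0.001, -0.0]]
ft_force: [-0.4, -1.4, 0.2]
opening: 12.4
```

Emit:
{"method": "apply_moves", "body": {"increments": [[[-1, 0.04, 0.026, 0, 0], [-1, 0.08, 0.053, 0, 0], [-1, 0.12, 0.08, 0, 0], [-1, 0.155, 0.103, 0, 0], [-1, 0.16, 0.106, 0, 0]]]}}

```text
clock: 1.95
eef_pos: [583.5, -292.5, 261.3]
eef_rot: [[0.003, 0.401, -0.916], [0.001, -0.916, -0.401], [-1.0, 0.001, -0.003]]
ft_force: [-0.9, -0.1, 0.1]
opening: 0.0
```

```bash
python3 - <<'E'
from h import *
T=c2w('wrist'); pic('wrist','w1.png'); print(places('wrist','pawl_tab',T)); pic('scene','s1.png'); print(places('scene','pawl_tab'),arm.observe()['eef_pos'])
im=cv2.imread('pics/s1.png'); cv2.imwrite('pics/s1z.png',cv2.resize(im[130:290,100:300],None,fx=3,fy=3))
E
```

```text
[(0.8, array([ 581.7, -289.8,  225. ]))]
[] [ 578.4728148  -296.30053981  261.48264687]
```

View pics/s1z.png

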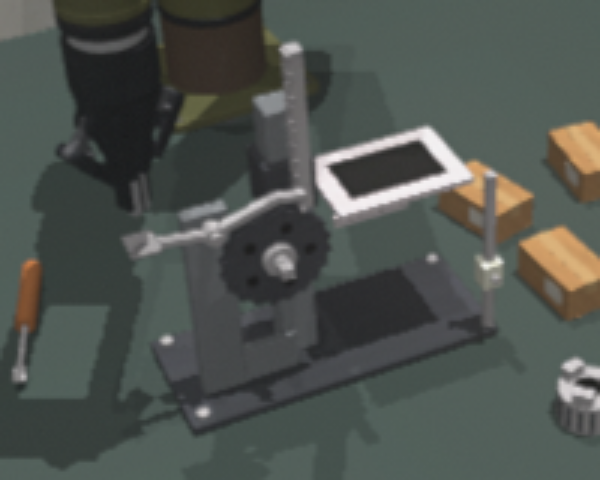

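View pics/w1.png

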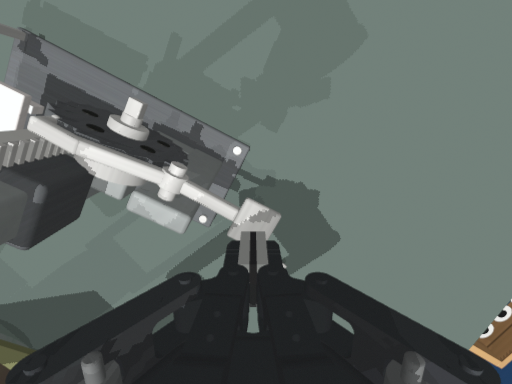

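Emit:
{"method": "apply_moves", "body": {"increments": [[[-1, 0.003, 0.002, -0.015, 0], [-1, 0.003, 0.002, -0.03, 0], [-1, 0.003, 0.002, -0.035, 0], [-1, 0.003, 0.002, -0.042, 0], [-1, 0.003, 0.002, -0.05, 0]]]}}

```text
clock: 2.65
eef_pos: [579.7, -296.6, 213.0]
eef_rot: [[-0.001, 0.394, -0.919], [-0.004, -0.919, -0.394], [-1.0, 0.003, 0.003]]
ft_force: [-3.1, -1.3, 5.0]
opening: -0.1
```

```bash
cat > look.py <<'E'
from h import *
import sys
fn=sys.argv[1]
s=arm.observe(); print(s['clock'],np.round(s['eef_pos'],1),np.round(s['ft_force'],1))
pic('scene',fn)
print('deck',places('scene','deck_top'),'collar',places('scene','collar'),'tab',places('scene','pawl_tab'))
im=cv2.imread('pics/'+fn); cv2.imwrite('pics/'+fn,cv2.resize(im[130:290,100:300],None,fx=3,fy=3))
E
python3 look.py s2.png
```

```text
2.65 [ 579.7 -296.6  213. ] [-3.1 -1.3  5. ]
deck [(0.62, array([545. , -35.9, 194. ]))] collar [(0.51, array([616.3,  38.8,  83.1]))] tab [(0.52, array([ 581.8, -296.7,  212.6]))]
```

View pics/s2.png

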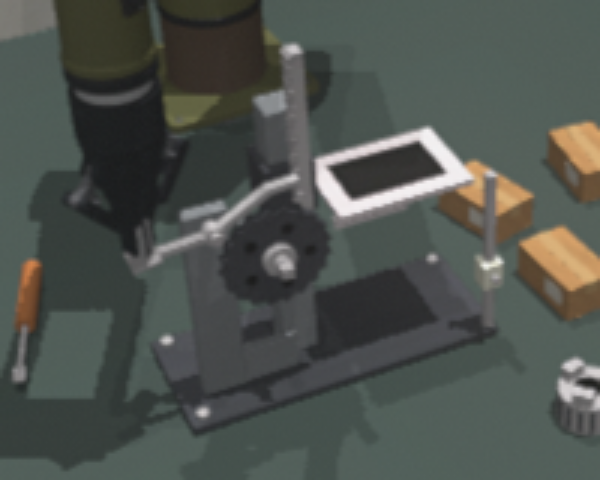

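The pawl nose is off the wheel. I hold the tab down and watch the deck.

Emit:
{"method": "apply_moves", "body": {"increments": [[[-1, 0, 0, 0, 0], [-1, 0, 0, 0, 0], [-1, 0, 0, 0, 0], [-1, 0, 0, 0, 0], [-1, 0, 0, 0, 0]]]}}

```text
clock: 3.35
eef_pos: [580.3, -296.3, 212.9]
eef_rot: [[-0.001, 0.395, -0.919], [-0.004, -0.919, -0.395], [-1.0, 0.003, 0.002]]
ft_force: [-2.6, -2.3, 4.6]
opening: 0.0
```

Emit:
{"method": "apply_moves", "body": {"increments": [[[-1, 0, 0, 0, 0], [-1, 0, 0, 0, 0], [-1, 0, 0, 0, 0], [-1, 0, 0, 0, 0], [-1, 0, 0, 0, 0]]]}}

```text
clock: 3.85
eef_pos: [580.3, -296.4, 212.9]
eef_rot: [[-0.001, 0.395, -0.919], [-0.004, -0.919, -0.395], [-1.0, 0.003, 0.002]]
ft_force: [-1.5, -1.8, 4.7]
opening: -0.3
```

Emit:
{"method": "apply_moves", "body": {"increments": [[[-1, 0, 0, 0, 0], [-1, 0, 0, 0, 0], [-1, 0, 0, 0, 0], [-1, 0, 0, 0, 0], [-1, 0, 0, 0, 0]]]}}

```text
clock: 4.35
eef_pos: [580.3, -296.3, 212.9]
eef_rot: [[-0.001, 0.395, -0.919], [-0.004, -0.919, -0.395], [-1.0, 0.003, 0.002]]
ft_force: [-3.4, -0.9, 4.8]
opening: 0.2
```

Emit:
{"method": "apply_moves", "body": {"increments": [[[-1, 0, 0, 0, 0], [-1, 0, 0, 0, 0], [-1, 0, 0, 0, 0], [-1, 0, 0, 0, 0], [-1, 0, 0, 0, 0]]]}}

```text
clock: 4.85
eef_pos: [580.3, -296.3, 212.9]
eef_rot: [[-0.001, 0.395, -0.919], [-0.004, -0.919, -0.395], [-1.0, 0.003, 0.002]]
ft_force: [-2.2, -0.9, 5.2]
opening: 0.1
```

```bash
cat >> h.py <<'E'
def deckz(name,p0):
    "fit deck z by white-frame / pad mask match in scene image"
    im=arm.camera('scene'); return im
E
python3 look.py s3.png
```

```text
4.85 [ 580.3 -296.3  212.9] [-2.2 -0.9  5.2]
deck [(0.66, array([545.9, -35.9, 172.9])), (0.33, array([ 544.9, -144.7,   -2. ]))] collar [(0.53, array([614.9,  38.5,  81.2]))] tab [(0.65, array([ 582.3, -296.3,  214.1]))]
```

View pics/s3.png

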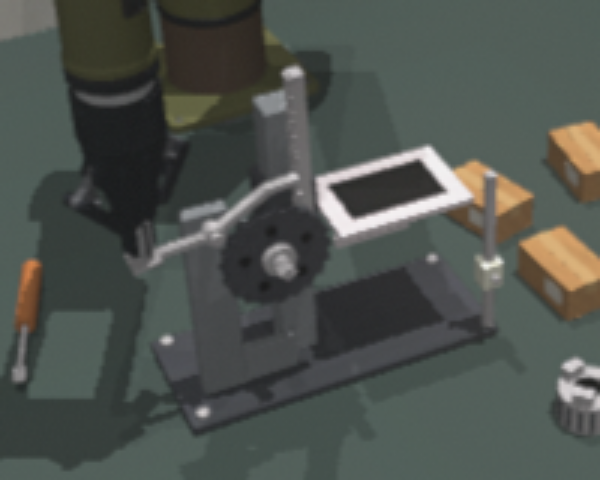

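Emit:
{"method": "apply_moves", "body": {"increments": [[[-1, 0, 0, 0, 0], [-1, 0, 0, 0, 0], [-1, 0, 0, 0, 0], [-1, 0, 0, 0, 0], [-1, 0, 0, 0, 0]]]}}

```text
clock: 5.55
eef_pos: [580.3, -296.4, 212.9]
eef_rot: [[-0.001, 0.395, -0.919], [-0.004, -0.919, -0.395], [-1.0, 0.003, 0.002]]
ft_force: [-2.7, -1.6, 5.0]
opening: 0.0
```

Emit:
{"method": "apply_moves", "body": {"increments": [[[-1, 0, 0, 0, 0], [-1, 0, 0, 0, 0], [-1, 0, 0, 0, 0], [-1, 0, 0, 0, 0], [-1, 0, 0, 0, 0]]]}}

```text
clock: 6.05
eef_pos: [580.3, -296.3, 212.9]
eef_rot: [[-0.001, 0.395, -0.919], [-0.004, -0.919, -0.395], [-1.0, 0.003, 0.002]]
ft_force: [-2.0, -1.6, 4.8]
opening: 0.1
```

Emit:
{"method": "apply_moves", "body": {"increments": [[[-1, 0, 0, 0, 0], [-1, 0, 0, 0, 0], [-1, 0, 0, 0, 0], [-1, 0, 0, 0, 0], [-1, 0, 0, 0, 0]]]}}

```text
clock: 6.55
eef_pos: [580.3, -296.3, 212.9]
eef_rot: [[-0.001, 0.395, -0.919], [-0.004, -0.919, -0.395], [-1.0, 0.003, 0.002]]
ft_force: [-2.0, -1.6, 4.6]
opening: 0.2
```

Emit:
{"method": "apply_moves", "body": {"increments": [[[-1, 0, 0, 0, 0], [-1, 0, 0, 0, 0], [-1, 0, 0, 0, 0], [-1, 0, 0, 0, 0], [-1, 0, 0, 0, 0]]]}}

```text
clock: 7.05
eef_pos: [580.3, -296.3, 212.9]
eef_rot: [[-0.001, 0.395, -0.919], [-0.004, -0.919, -0.395], [-1.0, 0.003, 0.002]]
ft_force: [-2.8, -1.6, 4.6]
opening: -0.1
```

Emit:
{"method": "apply_moves", "body": {"increments": [[[-1, 0, 0, 0, 0], [-1, 0, 0, 0, 0], [-1, 0, 0, 0, 0], [-1, 0, 0, 0, 0], [-1, 0, 0, 0, 0]]]}}

```text
clock: 7.55
eef_pos: [580.3, -296.3, 212.9]
eef_rot: [[-0.001, 0.395, -0.919], [-0.004, -0.919, -0.395], [-1.0, 0.003, 0.002]]
ft_force: [-2.4, -1.7, 4.8]
opening: 0.1
```

Emit:
{"method": "apply_moves", "body": {"increments": [[[-1, 0, 0, 0, 0], [-1, 0, 0, 0, 0], [-1, 0, 0, 0, 0], [-1, 0, 0, 0, 0], [-1, 0, 0, 0, 0]]]}}

```text
clock: 8.05
eef_pos: [580.3, -296.3, 212.9]
eef_rot: [[-0.001, 0.395, -0.919], [-0.004, -0.919, -0.395], [-1.0, 0.003, 0.002]]
ft_force: [-1.9, -0.7, 5.0]
opening: 0.3
```

Emit:
{"method": "apply_moves", "body": {"increments": [[[-1, 0, 0, 0, 0], [-1, 0, 0, 0, 0], [-1, 0, 0, 0, 0], [-1, 0, 0, 0, 0], [-1, 0, 0, 0, 0]]]}}

```text
clock: 8.55
eef_pos: [580.3, -296.3, 212.9]
eef_rot: [[-0.001, 0.395, -0.919], [-0.004, -0.919, -0.395], [-1.0, 0.003, 0.002]]
ft_force: [-2.1, -0.5, 5.3]
opening: 0.5
```

Emit:
{"method": "apply_moves", "body": {"increments": [[[-1, 0, 0, 0, 0], [-1, 0, 0, 0, 0], [-1, 0, 0, 0, 0], [-1, 0, 0, 0, 0], [-1, 0, 0, 0, 0]]]}}

```text
clock: 9.05
eef_pos: [580.3, -296.4, 212.9]
eef_rot: [[-0.001, 0.395, -0.919], [-0.004, -0.919, -0.395], [-1.0, 0.003, 0.002]]
ft_force: [-1.5, -0.5, 4.9]
opening: 0.1
```

Emit:
{"method": "apply_moves", "body": {"increments": [[[-1, 0, 0, 0, 0], [-1, 0, 0, 0, 0], [-1, 0, 0, 0, 0], [-1, 0, 0, 0, 0], [-1, 0, 0, 0, 0]]]}}

```text
clock: 9.55
eef_pos: [580.3, -296.4, 212.9]
eef_rot: [[-0.001, 0.395, -0.919], [-0.004, -0.919, -0.395], [-1.0, 0.003, 0.002]]
ft_force: [-1.9, -1.7, 5.6]
opening: -0.1
```

Emit:
{"method": "apply_moves", "body": {"increments": [[[-1, 0, 0, 0, 0], [-1, 0, 0, 0, 0], [-1, 0, 0, 0, 0], [-1, 0, 0, 0, 0], [-1, 0, 0, 0, 0]]]}}

```text
clock: 10.05
eef_pos: [580.3, -296.3, 212.9]
eef_rot: [[-0.001, 0.395, -0.919], [-0.004, -0.919, -0.395], [-1.0, 0.003, 0.002]]
ft_force: [-2.7, -2.3, 4.3]
opening: -0.1
```

```bash
python3 look.py s4.png
```

```text
10.05 [ 580.3 -296.3  212.9] [-2.7 -2.3  4.3]
deck [(0.75, array([548.7, -36.8, 118.2]))] collar [(0.44, array([619.6,  40.1,  83.7]))] tab [(0.83, array([ 582.6, -293.9,  210.8]))]
```

View pics/s4.png

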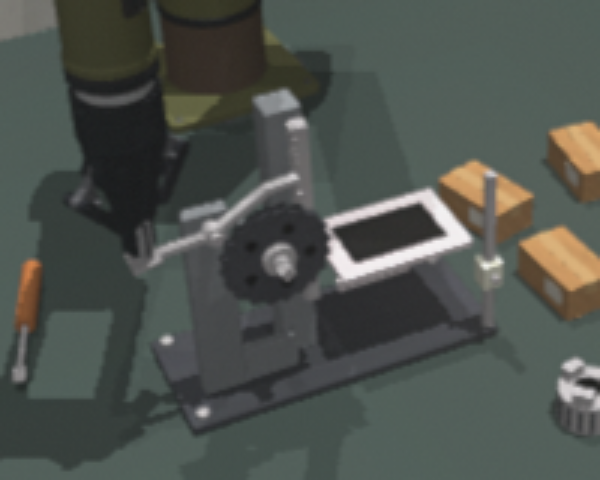

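Emit:
{"method": "apply_moves", "body": {"increments": [[[-1, 0, 0, 0, 0], [-1, 0, 0, 0, 0], [-1, 0, 0, 0, 0], [-1, 0, 0, 0, 0], [-1, 0, 0, 0, 0]]]}}

```text
clock: 10.75
eef_pos: [580.3, -296.3, 212.9]
eef_rot: [[-0.001, 0.395, -0.919], [-0.004, -0.919, -0.395], [-1.0, 0.003, 0.002]]
ft_force: [-2.9, -1.1, 5.0]
opening: 0.1
```

Emit:
{"method": "apply_moves", "body": {"increments": [[[-1, 0, 0, 0, 0], [-1, 0, 0, 0, 0], [-1, 0, 0, 0, 0], [-1, 0, 0, 0, 0], [-1, 0, 0, 0, 0]]]}}

```text
clock: 11.25
eef_pos: [580.3, -296.3, 212.9]
eef_rot: [[-0.001, 0.395, -0.919], [-0.004, -0.919, -0.395], [-1.0, 0.003, 0.002]]
ft_force: [-2.4, -1.2, 4.6]
opening: -0.3
```

Emit:
{"method": "apply_moves", "body": {"increments": [[[-1, 0, 0, 0, 0], [-1, 0, 0, 0, 0], [-1, 0, 0, 0, 0], [-1, 0, 0, 0, 0], [-1, 0, 0, 0, 0]]]}}

```text
clock: 11.75
eef_pos: [580.3, -296.3, 212.8]
eef_rot: [[-0.001, 0.395, -0.919], [-0.004, -0.919, -0.395], [-1.0, 0.003, 0.003]]
ft_force: [-2.6, -2.1, 4.9]
opening: 0.1
```

Emit:
{"method": "apply_moves", "body": {"increments": [[[-1, 0, 0, 0, 0], [-1, 0, 0, 0, 0], [-1, 0, 0, 0, 0], [-1, 0, 0, 0, 0], [-1, 0, 0, 0, 0]]]}}

```text
clock: 12.25
eef_pos: [580.3, -296.3, 212.9]
eef_rot: [[-0.001, 0.395, -0.919], [-0.004, -0.919, -0.395], [-1.0, 0.003, 0.002]]
ft_force: [-2.7, -0.9, 5.0]
opening: -0.4
```

```bash
python3 look.py s5.png
```

```text
12.25 [ 580.3 -296.3  212.9] [-2.7 -0.9  5. ]
deck [(0.86, array([545.7, -36.9,  96.8])), (0.23, array([435.1, 291. ,   4.3]))] collar [(0.54, array([618. ,  40.9,  82.8]))] tab [(0.68, array([ 581.8, -294.9,  212.8]))]
```

View pics/s5.png

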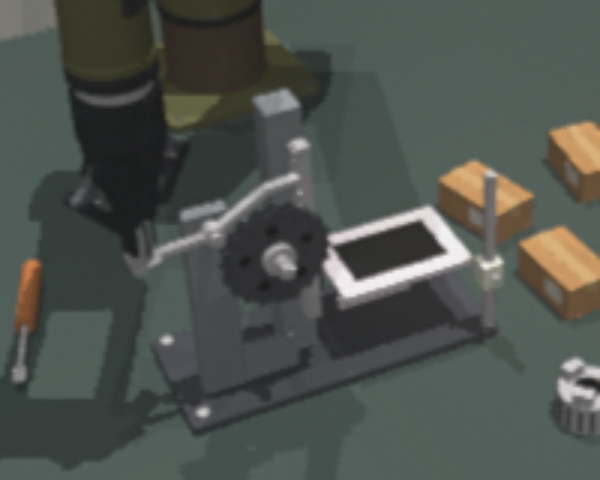

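Emit:
{"method": "apply_moves", "body": {"increments": [[[-1, 0, 0, 0, 0], [-1, 0, 0, 0, 0], [-1, 0, 0, 0, 0], [-1, 0, 0, 0, 0], [-1, 0, 0, 0.04, 0]]]}}

```text
clock: 12.95
eef_pos: [577.7, -293.9, 246.7]
eef_rot: [[-0.011, 0.395, -0.919], [0.004, -0.919, -0.395], [-1.0, -0.008, 0.008]]
ft_force: [-0.0, -0.1, 0.0]
opening: 0.2
```

Emit:
{"method": "apply_moves", "body": {"increments": [[[-1, 0, 0, 0.04, 0], [-1, 0, 0, 0.08, 0], [-1, 0, 0, 0.09, 0], [-1, 0, 0, 0.09, 0], [-1, 0, 0, 0.09, 0]]]}}

```text
clock: 13.45
eef_pos: [577.4, -293.2, 334.8]
eef_rot: [[-0.013, 0.395, -0.919], [0.006, -0.919, -0.395], [-1.0, -0.01, 0.009]]
ft_force: [-0.2, -0.6, -1.0]
opening: -0.1
```

Emit:
{"method": "apply_moves", "body": {"increments": [[[-1, 0, 0, 0, 0], [-1, 0, 0, 0, 0], [-1, 0, 0, 0, 0], [-1, 0, 0, 0, 0], [-1, 0, 0, 0, 0]]]}}

```text
clock: 13.95
eef_pos: [577.4, -293.2, 334.5]
eef_rot: [[-0.013, 0.395, -0.919], [0.006, -0.919, -0.395], [-1.0, -0.011, 0.01]]
ft_force: [-0.4, 0.5, 0.1]
opening: -0.1
```

```bash
python3 look.py s6.png; python3 look.py s6b.png; python3 - <<'E'
from h import *
pic('top','t6.png');print(places('top','deck_top'),places('top','collar'))
E
```

```text
13.95 [ 577.4 -293.2  334.5] [-0.4  0.5  0.1]
deck [(0.83, array([543.9, -39.4,  83.7]))] collar [] tab [(0.71, array([ 583.9, -296.7,  228.1]))]
14.15 [ 577.4 -293.2  334.9] [ 0.2 -0.4  0.7]
deck [(0.71, array([546.8, -37.3,  82.1]))] collar [(0.56, array([617.3,  39.1,  83. ]))] tab [(0.76, array([ 585. , -294.7,  228.2])), (0.59, array([ 545.6, -142.7,   -1.5]))]
[(0.8, array([551.5, -36.8,  82.5]))] [(0.4, array([621.4,  37.5,  85. ]))]
```

View pics/s6.png

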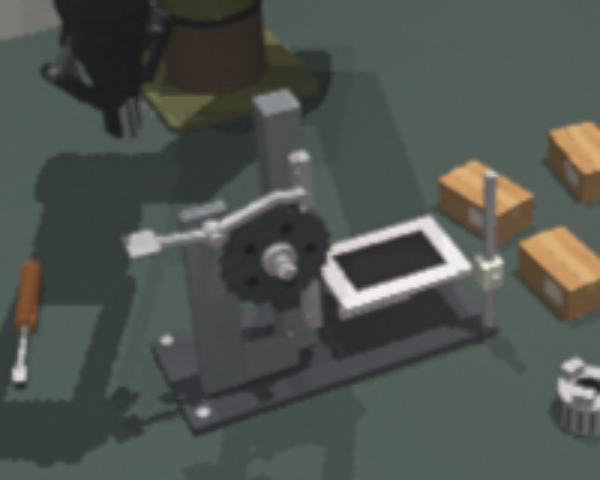

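The pawl is back on the wheel and the deck is held at about 82 mm, against a collar middle of about 83. Now to the nearest carton.

Emit:
{"method": "apply_moves", "body": {"increments": [[[-1, 0, 0.045, 0.01, 0], [-1, 0, 0.09, 0.01, 0], [1, 0, 0.14, 0.01, -0.1], [1, 0.005, 0.19, 0.01, -0.2], [1, 0.01, 0.24, 0.01, -0.3]]]}}

```text
clock: 15.0
eef_pos: [587.1, -52.0, 345.1]
eef_rot: [[-0.01, 0.101, -0.995], [0.009, -0.995, -0.101], [-1.0, -0.01, 0.009]]
ft_force: [0.1, -0.7, -0.2]
opening: 43.0
```

Emit:
{"method": "apply_moves", "body": {"increments": [[[1, 0, 0.05, 0, -0.04], [1, 0.005, 0.1, -0.01, -0.08], [1, 0.005, 0.15, -0.05, -0.08], [1, 0.008, 0.19, -0.09, -0.08], [1, 0.008, 0.2, -0.13, -0.08]]]}}

```text
clock: 15.5
eef_pos: [596.3, 146.2, 226.9]
eef_rot: [[-0.003, 0.024, -1.0], [0.012, -1.0, -0.024], [-1.0, -0.012, 0.003]]
ft_force: [1.1, -0.6, -0.7]
opening: 85.3
```

```bash
cat > lookw.py <<'E'
from h import *
import sys
fn=sys.argv[1]
s=arm.observe(); R=np.array(s['eef_rot']); print(s['clock'],np.round(s['eef_pos'],1),'phi',np.degrees(np.arctan2(R[1,1],R[0,1])),'tilt',np.round(R[:,0],3),s['opening'])
T=c2w('wrist'); pic('wrist',fn); print(places('wrist','carton0',T))
pic('top','t_'+fn); print('top',places('top','carton0'))
E
python3 lookw.py w7.png
```

```text
15.5 [596.3 146.2 226.9] phi -88.64767596125316 tilt [-0.003  0.012 -1.   ] 85.30340516177458
[(0.76, array([597.3, 153.7,  -4.9]))]
top [(0.95, array([596.9, 149.1,   0.7])), (0.87, array([4.385e+02, 2.933e+02, 1.000e-01])), (0.2, array([616.2,  37.3,  86.1]))]
```

View pics/w7.png

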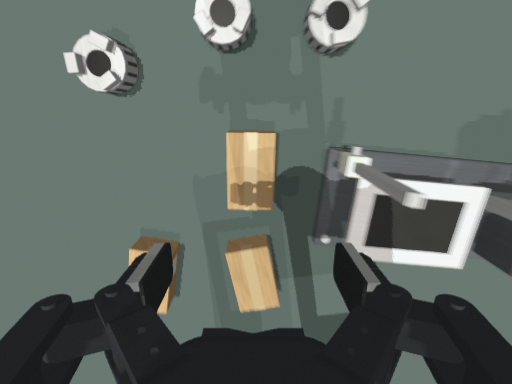

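View pics/t_w7.png

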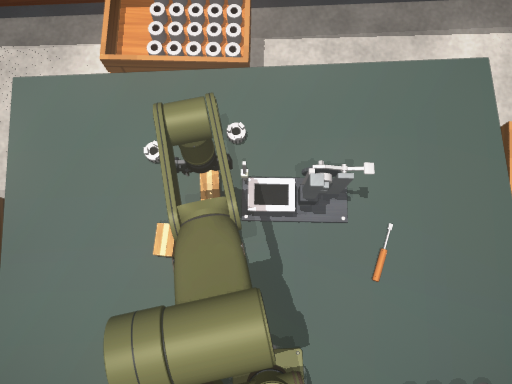

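```bash
cat >> h.py <<'E'
def corners(name,c,z,T=None):
    P=np.array([atz(name,*p,z,T)[:2] for p in c]); e=[P[(i+1)%4]-P[i] for i in range(4)]
    print('centre',np.round(P.mean(0),1),[(round(float(np.hypot(*x)),1),round(float(np.degrees(np.arctan2(x[1],x[0]))),1)) for x in e])
def orange(fn,zoomed=False):
    im=cv2.imread('pics/'+fn); hsv=cv2.cvtColor(im,cv2.COLOR_BGR2HSV)
    m=cv2.inRange(hsv,(8,60,60),(28,255,255)); m=cv2.morphologyEx(m,cv2.MORPH_CLOSE,np.ones((5,5)))
    n,l,st,c=cv2.connectedComponentsWithStats(m)
    for i in range(1,n):
        if st[i,4]>400: print(cv2.boxPoints(cv2.minAreaRect(np.argwhere(l==i)[:,::-1].astype(np.float32))).round(1).tolist())
E
python3 - <<'E'
from h import *
orange('w7.png')
corners('wrist',[(227,132),(275,132),(272,210),(229,210)],42)
E
```

```text
[[226.0, 210.0], [226.0, 130.0], [276.0, 130.0], [276.0, 210.0]]
[[222.10000610351562, 241.3000030517578], [265.79998779296875, 232.10000610351562], [281.20001220703125, 305.5], [237.60000610351562, 314.70001220703125]]
[[122.80000305175781, 309.1000061035156], [130.5, 234.6999969482422], [179.6999969482422, 239.8000030517578], [172.0, 314.20001220703125]]
centre [594.1 147.3] [(55.2, -88.6), (95.8, -179.5), (54.0, 91.6), (96.0, 1.3)]
```

Emit:
{"method": "apply_moves", "body": {"increments": [[[1, -0.001, 0.002, -0.045, 0], [1, -0.002, 0.002, -0.09, 0], [1, -0.002, 0.002, -0.135, 0], [1, -0.002, 0.002, -0.175, 0], [1, -0.002, 0.002, -0.19, 0]]]}}

```text
clock: 16.2
eef_pos: [592.6, 143.0, 34.0]
eef_rot: [[-0.013, 0.021, -1.0], [0.008, -1.0, -0.021], [-1.0, -0.008, 0.012]]
ft_force: [-0.7, -0.4, -0.5]
opening: 85.6
```

Emit:
{"method": "apply_moves", "body": {"increments": [[[1, 0, 0, -0.015, 0], [1, 0, 0, -0.027, 0], [1, 0, 0, -0.028, 0], [-1, 0, 0, -0.028, 0], [-1, 0, 0, -0.028, 0]]], "newtons": 50}}

```text
clock: 16.7
eef_pos: [594.3, 143.7, 7.8]
eef_rot: [[-0.009, 0.02, -1.0], [0.01, -1.0, -0.02], [-1.0, -0.01, 0.009]]
ft_force: [0.2, 3.1, 3.1]
opening: 58.9
```

Emit:
{"method": "apply_moves", "body": {"increments": [[[-1, 0, 0, 0, 0], [-1, 0, 0, 0, 0], [-1, 0, 0, 0, 0], [-1, 0, 0, 0, 0], [-1, 0, 0, 0, 0]]]}}

```text
clock: 17.2
eef_pos: [594.3, 143.6, 8.0]
eef_rot: [[-0.009, 0.02, -1.0], [0.01, -1.0, -0.02], [-1.0, -0.01, 0.009]]
ft_force: [0.1, -1.2, 2.6]
opening: 57.4
```

Emit:
{"method": "apply_moves", "body": {"increments": [[[-1, 0, 0, 0.03, 0], [-1, 0, 0, 0.075, 0], [-1, 0, 0, 0.12, 0.05], [-1, 0, 0, 0.165, 0.15], [-1, 0, 0, 0.21, 0.29]]]}}

```text
clock: 17.7
eef_pos: [593.4, 143.5, 219.0]
eef_rot: [[-0.013, 0.31, -0.951], [0.006, -0.951, -0.31], [-1.0, -0.01, 0.01]]
ft_force: [1.7, 0.6, -3.4]
opening: 57.3
```

Emit:
{"method": "apply_moves", "body": {"increments": [[[-1, 0, 0, 0.02, 0.14], [-1, 0, 0, 0.027, 0.28], [-1, 0, -0.01, 0.027, 0.42], [-1, -0.01, -0.04, 0.027, 0.56], [-1, -0.02, -0.07, 0.027, 0.7]]]}}

```text
clock: 18.2
eef_pos: [572.7, 73.2, 245.1]
eef_rot: [[-0.015, 0.853, -0.521], [-0.004, -0.521, -0.853], [-1.0, -0.011, 0.011]]
ft_force: [-0.3, -0.8, -2.9]
opening: 57.4
```

Emit:
{"method": "apply_moves", "body": {"increments": [[[-1, -0.008, -0.035, 0, 0.13], [-1, -0.016, -0.07, 0, 0.26], [-1, -0.022, -0.1, 0, 0.39], [-1, -0.0224, -0.11, 0, 0.483], [-1, -0.0224, -0.11, 0, 0.483]]]}}

```text
clock: 18.7
eef_pos: [549.5, -38.4, 244.4]
eef_rot: [[-0.013, 0.998, -0.068], [-0.011, -0.068, -0.998], [-1.0, -0.013, 0.012]]
ft_force: [0.2, 0.4, -2.6]
opening: 57.3
```

```bash
python3 lookw.py w8.png
```

```text
18.7 [549.5 -38.4 244.4] phi -3.8838301143809617 tilt [-0.013 -0.011 -1.   ] 57.32583866067611
[(0.97, array([ 4.408e+02,  1.432e+02, -1.000e-01])), (0.96, array([552. , -32. , 236.1]))]
top [(0.96, array([549.9, -35.5, 232.2])), (0.75, array([442.2, 291.2,  -1.1])), (0.67, array([441.2, 143.9,   2.4]))]
```

View pics/w8.png

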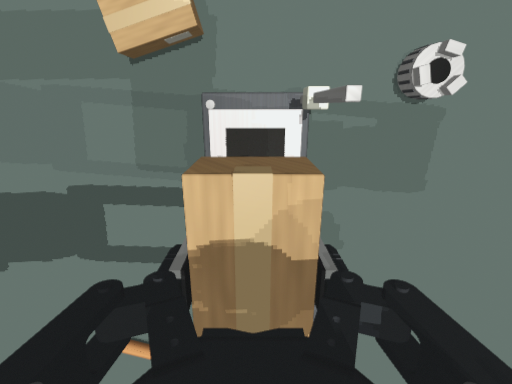

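```bash
python3 - <<'E'
from h import *
s=arm.observe()
print(s['eef_pos'])
for p in [(184,174),(322,174)]: print(atz('wrist',*p,278.4))
corners('wrist',[(209,110),(302,110),(285,128),(226,128)],82.2)
for p in [(209,110),(302,110),(285,128),(226,128)]: print(atz('wrist',*p,82.2))
E
```

```text
[550.25656792 -35.91985618 244.78187246]
[526.90939097  16.71769714 278.4       ]
[581.82229387  13.30094681 278.4       ]
centre [555.9  27.1] [(97.7, -3.7), (25.2, -136.7), (63.2, 176.3), (25.4, 129.5)]
[507.64031573  39.43705756  82.2       ]
[605.15245519  33.12093457  82.2       ]
[586.8398623   15.83501082  82.2       ]
[523.77804636  19.87667382  82.2       ]
```

Emit:
{"method": "apply_moves", "body": {"increments": [[[-1, 0, 0, -0.04, 0], [-1, 0, 0, -0.08, 0], [-1, 0, 0, -0.11, 0], [-1, 0, 0, -0.13, 0], [-1, 0, 0, -0.138, 0]]]}}

```text
clock: 19.4
eef_pos: [548.7, -34.6, 104.3]
eef_rot: [[-0.017, 0.998, -0.065], [-0.009, -0.065, -0.998], [-1.0, -0.016, 0.01]]
ft_force: [-1.2, -0.0, -2.3]
opening: 57.6
```

Emit:
{"method": "apply_moves", "body": {"increments": [[[-1, 0.001, -0.001, -0.005, 0], [-1, 0.002, -0.002, -0.009, 0], [-1, 0.002, -0.002, -0.011, 0], [-1, 0.002, -0.002, -0.013, 0], [-1, 0.002, -0.002, -0.0135, 0]]]}}

```text
clock: 19.9
eef_pos: [551.1, -36.7, 91.4]
eef_rot: [[-0.016, 0.998, -0.066], [-0.009, -0.066, -0.998], [-1.0, -0.015, 0.01]]
ft_force: [-1.2, 0.3, -3.2]
opening: 57.2
```

Emit:
{"method": "apply_moves", "body": {"increments": [[[-1, -0.0005, 0, -0.001, 0], [-1, -0.0005, 0, -0.0015, 0], [0.5, -0.0005, 0, -0.0015, 0], [1, -0.0005, 0, -0.001, 0], [1, -0.0005, 0, 0, 0]]]}}

```text
clock: 20.4
eef_pos: [550.9, -36.7, 91.8]
eef_rot: [[-0.015, 0.998, -0.066], [-0.009, -0.066, -0.998], [-1.0, -0.015, 0.01]]
ft_force: [0.1, -0.7, -0.9]
opening: 85.6
```

Emit:
{"method": "apply_moves", "body": {"increments": [[[1, 0, 0, 0.0, 0], [1, 0, 0, 0.02, 0], [1, 0, 0, 0.06, 0], [1, 0, 0, 0.105, 0], [1, 0, 0, 0.15, 0]]]}}

```text
clock: 20.9
eef_pos: [550.5, -36.7, 243.2]
eef_rot: [[-0.016, 0.998, -0.066], [-0.009, -0.066, -0.998], [-1.0, -0.015, 0.01]]
ft_force: [1.0, -0.3, 0.5]
opening: 85.0
```

```bash
python3 lookw.py w9.png;python3 look.py s9.png
```

```text
20.9 [550.5 -36.7 243.2] phi -3.7687267232205093 tilt [-0.016 -0.009 -1.   ] 85.03761298291282
[(0.95, array([444.4, 143.5,  -0.9])), (0.55, array([554.6, -32. ,  81.2]))]
top [(0.96, array([437.2, 291.8,  -2.1])), (0.79, array([550.6, -34.9,  82.4])), (0.71, array([443.4, 142.8,   0.6]))]
21.1 [551.8 -36.8 243.4] [-0.6  0.  -0.9]
deck [(0.56, array([547.1, -35.5,  88.2]))] collar [(0.54, array([619.2,  40.8,  83.7]))] tab [(0.8, array([ 583.5, -294.3,  226.5]))]
```

View pics/w9.png

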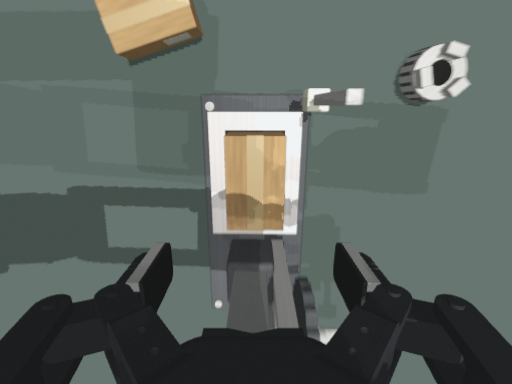

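View pics/s9.png

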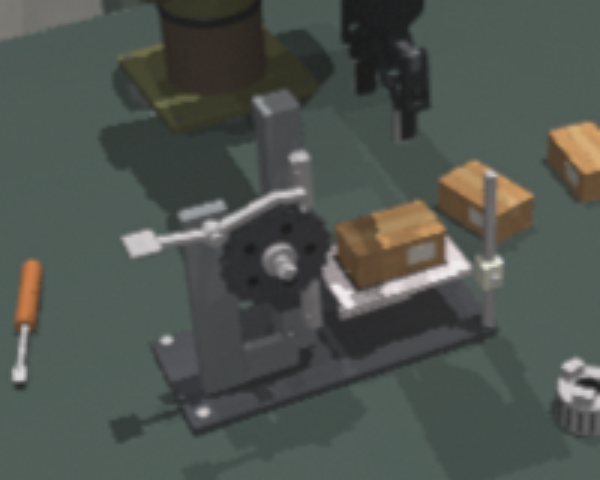

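```bash
python3 - <<'E'
from h import *
corners('wrist',[(225,135),(286,135),(285,229),(227,229)],124.2)
corners('wrist',[(208.5,111),(303,111),(297.5,233),(213,233)],82.2)
orange('t_w9.png')
c=cv2.imread('pics/t_w9.png'); cv2.imwrite('pics/z9.png',cv2.resize(c[130:265,140:390],None,fx=3.2,fy=3.2,interpolation=cv2.INTER_CUBIC))
E
```

```text
centre [551.2 -32.2] [(55.7, -3.6), (93.7, -92.2), (58.9, 176.8), (94.1, 85.8)]
centre [550.3 -34.4] [(97.8, -3.7), (138.4, -93.2), (100.4, 176.8), (139.3, 85.7)]
[[-0.0, 0.0], [250.0, 0.0], [250.0, 72.0], [0.0, 72.0]]
[[500.0, 121.0], [511.0, 121.0], [511.0, 194.0], [500.0, 194.0]]
[[252.89999389648438, 159.10000610351562], [273.8999938964844, 132.89999389648438], [301.3999938964844, 155.0], [280.5, 181.1999969482422]]
[[233.5, 324.70001220703125], [244.39999389648438, 178.8000030517578], [310.20001220703125, 183.6999969482422], [299.29998779296875, 329.6000061035156]]
[[199.1999969482422, 220.89999389648438], [219.0, 216.0], [227.10000610351562, 248.1999969482422], [207.3000030517578, 253.1999969482422]]
[[152.1999969482422, 254.60000610351562], [156.3000030517578, 221.6999969482422], [178.10000610351562, 224.39999389648438], [174.0, 257.3999938964844]]
[[243.10000610351562, 303.5], [308.79998779296875, 298.79998779296875], [311.5, 337.5], [245.89999389648438, 342.20001220703125]]
[[219.60000610351562, 357.0], [221.89999389648438, 332.8999938964844], [326.29998779296875, 343.0], [324.0, 367.1000061035156]]
[[193.0, 383.0], [193.0, 362.0], [315.0, 362.0], [315.0, 383.0]]
```

View pics/z9.png

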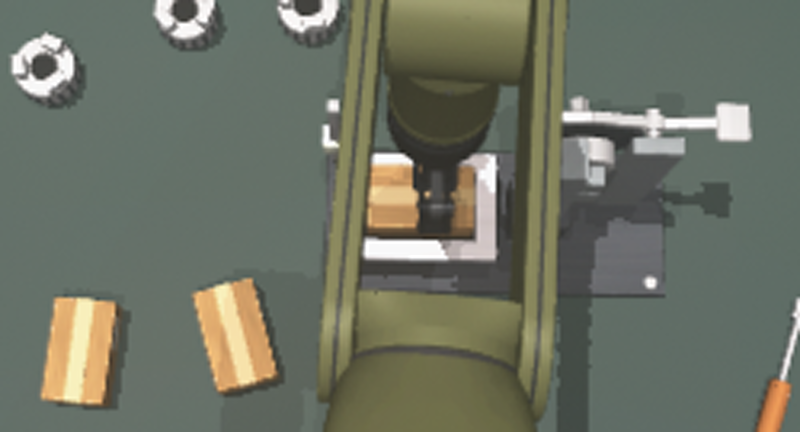

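Emit:
{"method": "apply_moves", "body": {"increments": [[[1, -0.01, 0.02, 0, -0.13], [1, -0.03, 0.05, 0, -0.26], [1, -0.05, 0.085, 0, -0.39], [1, -0.07, 0.12, 0, -0.52], [1, -0.09, 0.15, 0, -0.65]]]}}

```text
clock: 21.8
eef_pos: [457.9, 114.6, 238.3]
eef_rot: [[-0.024, 0.751, -0.66], [0.005, -0.66, -0.751], [-1.0, -0.021, 0.012]]
ft_force: [1.0, 0.4, -0.6]
opening: 85.1
```

Emit:
{"method": "apply_moves", "body": {"increments": [[[1, -0.01, 0.015, -0.03, -0.13], [1, -0.018, 0.03, -0.06, -0.26], [1, -0.018, 0.03, -0.09, -0.39], [1, -0.018, 0.03, -0.1, -0.52], [1, -0.018, 0.03, -0.1, -0.628]]]}}

```text
clock: 22.3
eef_pos: [436.8, 144.3, 134.9]
eef_rot: [[-0.024, 0.215, -0.976], [0.016, -0.976, -0.216], [-1.0, -0.021, 0.02]]
ft_force: [-0.2, -0.3, 0.4]
opening: 85.7
```

```bash
python3 lookw.py w10.png; python3 -c "
from h import *
orange('w10.png')"
```

```text
22.3 [436.8 144.3 134.9] phi -77.57266204112364 tilt [-0.024  0.016 -1.   ] 85.67168886022914
[(0.73, array([438.4, 295.8,   1.7])), (0.66, array([441.9, 140.9,  -1.9]))]
top [(0.97, array([550.6, -37.8,  82.7])), (0.85, array([435.3, 294.4,  -0.8])), (0.72, array([4.394e+02, 1.441e+02, 2.000e-01]))]
[[470.0, 54.0], [511.0, 54.0], [511.0, 148.0], [470.0, 148.0]]
[[39.5, 199.0], [68.5999984741211, 86.9000015258789], [155.8000030517578, 109.5], [126.69999694824219, 221.60000610351562]]
[[223.0, 128.0], [292.0, 128.0], [292.0, 237.0], [223.0, 237.0]]
```

View pics/w10.png

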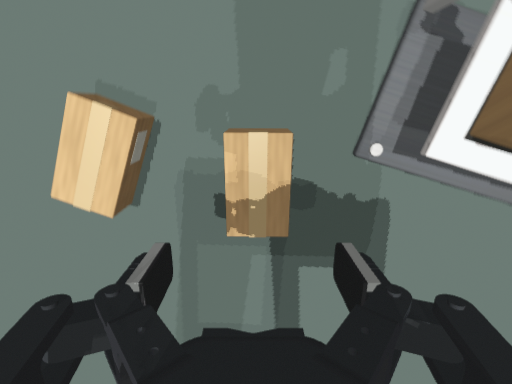

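```bash
python3 -c "
from h import *
corners('wrist',[(225,132),(292.5,132),(289,237),(227,237)],42)
print(arm.observe()['eef_pos'])"
```

```text
centre [446.7 143.4] [(56.5, -77.0), (97.1, -166.5), (58.6, 103.5), (97.6, 12.3)]
[439.41467399 144.53674007 137.57082094]
```

Emit:
{"method": "apply_moves", "body": {"increments": [[[1, 0.002, -0.001, -0.04, 0], [1, 0.004, -0.0015, -0.08, 0], [1, 0.004, -0.0015, -0.105, 0], [1, 0.004, -0.0015, -0.115, 0], [1, 0.004, -0.0015, -0.115, 0]]]}}

```text
clock: 23.0
eef_pos: [442.7, 142.8, 21.6]
eef_rot: [[-0.021, 0.223, -0.975], [0.017, -0.975, -0.223], [-1.0, -0.021, 0.017]]
ft_force: [-0.3, -0.2, 0.0]
opening: 85.3
```

Emit:
{"method": "apply_moves", "body": {"increments": [[[1, 0, 0, -0.008, 0], [1, 0, 0, -0.0135, 0], [1, 0, 0, -0.0135, 0], [-1, 0, 0, -0.0135, 0], [-1, 0, 0, -0.0135, 0]]]}}

```text
clock: 23.5
eef_pos: [443.1, 143.0, 8.6]
eef_rot: [[-0.02, 0.223, -0.975], [0.017, -0.975, -0.223], [-1.0, -0.021, 0.016]]
ft_force: [-1.7, 4.1, 1.3]
opening: 59.4
```

Emit:
{"method": "apply_moves", "body": {"increments": [[[-1, 0, 0, 0, 0], [-1, 0, 0, 0, 0], [-1, 0, 0, 0, 0], [-1, 0, 0, 0, 0], [-1, 0, 0, 0, 0]]]}}

```text
clock: 24.0
eef_pos: [443.3, 143.1, 9.0]
eef_rot: [[-0.019, 0.223, -0.975], [0.017, -0.975, -0.223], [-1.0, -0.021, 0.015]]
ft_force: [-1.2, 1.2, 5.7]
opening: 57.2
```

Emit:
{"method": "apply_moves", "body": {"increments": [[[-1, 0, 0, 0.03, 0], [-1, 0, 0, 0.075, 0], [-1, 0, 0, 0.12, 0], [-1, 0, 0, 0.165, 0], [-1, 0, 0, 0.165, 0]]]}}

```text
clock: 24.5
eef_pos: [447.6, 144.0, 179.5]
eef_rot: [[-0.007, 0.223, -0.975], [0.02, -0.975, -0.223], [-1.0, -0.021, 0.002]]
ft_force: [1.4, 0.8, -1.5]
opening: 57.1
```

Emit:
{"method": "apply_moves", "body": {"increments": [[[-1, 0.005, -0.01, 0.03, 0.13], [-1, 0.02, -0.035, 0.055, 0.26], [-1, 0.04, -0.07, 0.06, 0.39], [-1, 0.06, -0.105, 0.06, 0.52], [-1, 0.07, -0.12, 0.06, 0.65]]]}}

```text
clock: 25.0
eef_pos: [518.8, 21.1, 238.5]
eef_rot: [[-0.018, 0.77, -0.638], [0.01, -0.638, -0.77], [-1.0, -0.02, 0.004]]
ft_force: [-0.2, -0.1, -0.7]
opening: 57.3
```

Emit:
{"method": "apply_moves", "body": {"increments": [[[-1, 0.015, -0.02, 0, 0.14], [-1, 0.029, -0.045, 0, 0.28], [-1, 0.033, -0.06, 0, 0.42], [-1, 0.033, -0.06, 0, 0.56], [-1, 0.033, -0.06, 0, 0.63]]]}}

```text
clock: 25.5
eef_pos: [551.1, -39.6, 236.4]
eef_rot: [[-0.023, 0.998, -0.059], [-0.002, -0.059, -0.998], [-1.0, -0.023, 0.003]]
ft_force: [-0.3, -0.0, -1.6]
opening: 57.2
```

Emit:
{"method": "apply_moves", "body": {"increments": [[[-1, 0, 0, 0, 0], [-1, 0, 0, 0, 0], [-1, 0, 0, 0, 0], [-1, 0, 0, 0, 0], [-1, 0, 0, 0, 0]]]}}

```text
clock: 26.0
eef_pos: [551.1, -39.4, 236.4]
eef_rot: [[-0.023, 0.998, -0.059], [-0.002, -0.059, -0.998], [-1.0, -0.023, 0.003]]
ft_force: [0.2, -0.1, -2.9]
opening: 56.9
```

```bash
python3 lookw.py w11.png
```

```text
26.0 [551.1 -39.4 236.4] phi -3.40241220348439 tilt [-0.023 -0.002 -1.   ] 56.92091815659999
[(0.76, array([552.4, -40. , 227.7]))]
top [(0.68, array([434.3, 290.8,  -0.6])), (0.66, array([548.6, -40.4, 228.3])), (0.61, array([548. , -35.6,  78.3])), (0.39, array([ 582.7, -295.9,  227.3]))]
```

View pics/w11.png

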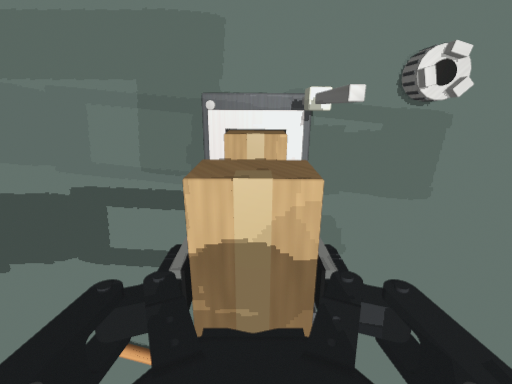

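```bash
python3 -c "
from h import *
print(arm.observe()['eef_pos'])
a=(atz('wrist',186,177.5,269.4)+atz('wrist',321,177.5,269.4))/2;print(a, a[:2]-48*np.array([.065,.998]))"
```

```text
[551.17680213 -39.5149565  236.5005852 ]
[555.31685531   9.45613954 269.4       ] [552.19685531 -38.44786046]
```

Emit:
{"method": "apply_moves", "body": {"increments": [[[-1, -0.0005, 0.001, -0.03, 0], [-1, -0.001, 0.003, -0.06, 0], [-1, -0.001, 0.003, -0.085, 0], [-1, -0.001, 0.003, -0.093, 0], [-1, -0.001, 0.003, -0.093, 0]]]}}

```text
clock: 26.7
eef_pos: [549.4, -36.4, 142.5]
eef_rot: [[-0.026, 0.998, -0.059], [-0.002, -0.059, -0.998], [-1.0, -0.026, 0.003]]
ft_force: [-0.1, -0.2, -1.7]
opening: 57.4
```

Emit:
{"method": "apply_moves", "body": {"increments": [[[-1, 0.0005, 0, -0.004, 0], [-1, 0.001, 0, -0.007, 0], [-1, 0.001, 0, -0.0085, 0], [-1, 0.001, 0, -0.0095, 0], [-1, 0.001, 0, -0.0095, 0]]]}}

```text
clock: 27.2
eef_pos: [550.5, -36.4, 133.3]
eef_rot: [[-0.025, 0.998, -0.059], [-0.002, -0.059, -0.998], [-1.0, -0.025, 0.003]]
ft_force: [-0.8, -0.1, -2.3]
opening: 57.6
```

Emit:
{"method": "apply_moves", "body": {"increments": [[[-1, 0, 0, -0.001, 0], [-1, 0, 0, -0.0015, 0], [0.5, 0, 0, -0.0015, 0], [1, 0, 0, -0.001, 0], [1, 0, 0, -0.001, 0]]]}}

```text
clock: 27.7
eef_pos: [550.6, -36.5, 132.3]
eef_rot: [[-0.025, 0.998, -0.059], [-0.002, -0.059, -0.998], [-1.0, -0.025, 0.003]]
ft_force: [0.1, -0.1, 0.1]
opening: 85.4
```

Emit:
{"method": "apply_moves", "body": {"increments": [[[1, 0, 0, 0.0, 0], [1, 0, 0, 0.02, 0], [1, 0, 0, 0.06, 0], [1, 0, 0, 0.1, 0], [1, 0, 0, 0.11, 0]]]}}

```text
clock: 28.2
eef_pos: [553.5, -36.9, 247.0]
eef_rot: [[-0.017, 0.998, -0.059], [-0.003, -0.059, -0.998], [-1.0, -0.016, 0.004]]
ft_force: [0.5, -0.2, 0.4]
opening: 85.8
```

```bash
python3 lookw.py w12.png;python3 look.py s12.png
```

```text
28.2 [553.5 -36.9 247. ] phi -3.390548162536339 tilt [-0.017 -0.003 -1.   ] 85.77015686808267
[(0.57, array([550.7, -37.5, 124.4]))]
top [(0.96, array([547.9, -34. , 123.9])), (0.79, array([435.5, 296.4,   0.9])), (0.42, array([550.4, -36.8,  82.4]))]
28.4 [549.8 -36.4 241.3] [-0.1  0.  -0.4]
deck [(0.55, array([547.2, -37.1,  85.2])), (0.38, array([547.6, -36. , 125.1]))] collar [(0.56, array([616. ,  37.9,  84.1]))] tab [(0.75, array([ 581. , -296. ,  223.4]))]
```

View pics/w12.png

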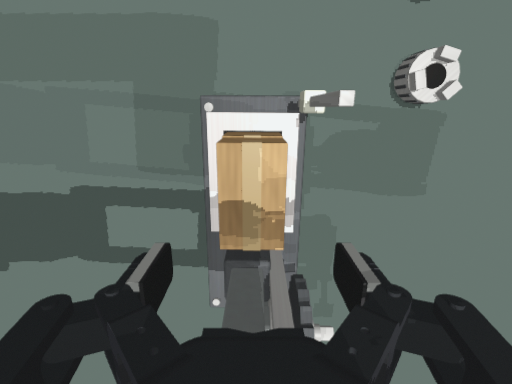

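View pics/s12.png

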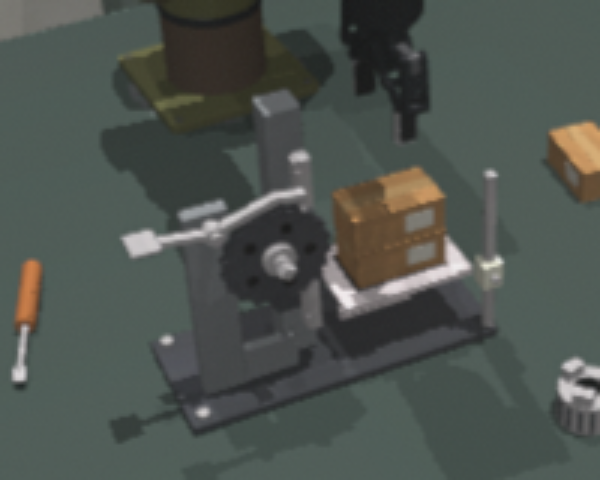

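Emit:
{"method": "apply_moves", "body": {"increments": [[[1, -0.008, 0.02, 0, 0.14], [1, -0.022, 0.06, 0, 0.28], [1, -0.037, 0.1, 0, 0.42], [1, -0.055, 0.15, 0, 0.56], [1, -0.07, 0.2, 0, 0.7]]]}}

```text
clock: 29.1
eef_pos: [479.7, 159.6, 239.4]
eef_rot: [[-0.023, 0.799, 0.601], [-0.02, 0.601, -0.799], [-1.0, -0.03, 0.002]]
ft_force: [0.3, -0.3, -0.8]
opening: 85.4
```

Emit:
{"method": "apply_moves", "body": {"increments": [[[1, -0.015, 0.045, 0, 0.14], [1, -0.03, 0.085, -0.03, 0.28], [1, -0.043, 0.125, -0.06, 0.42], [1, -0.043, 0.125, -0.09, 0.56], [1, -0.043, 0.125, -0.1, 0.7]]]}}

```text
clock: 29.6
eef_pos: [433.2, 284.9, 135.2]
eef_rot: [[-0.011, 0.214, 0.977], [-0.034, 0.976, -0.215], [-0.999, -0.035, -0.004]]
ft_force: [-0.6, -0.9, 0.3]
opening: 85.6
```

Emit:
{"method": "apply_moves", "body": {"increments": [[[1, 0, 0, 0, 0.08], [1, 0, 0, 0, 0.08], [1, 0, 0, 0, 0.08], [1, 0, 0, 0, 0.08], [1, 0, 0, 0, 0.08]]]}}

```text
clock: 30.1
eef_pos: [433.7, 284.8, 135.7]
eef_rot: [[-0.008, 0.137, 0.991], [-0.034, 0.99, -0.137], [-0.999, -0.035, -0.003]]
ft_force: [-0.1, 0.4, -0.3]
opening: 85.5
```

```bash
python3 lookw.py w13.png; python3 -c "
from h import *
orange('w13.png')"
```

```text
30.1 [433.7 284.8 135.7] phi 82.11377652504716 tilt [-0.008 -0.034 -0.999] 85.46176045374945
[(0.87, array([438.4, 293.3,  -0.8]))]
top [(0.7, array([435.5, 293.6,   2.1])), (0.69, array([550.9, -36.6,  83. ])), (0.57, array([552.1, -37.6, 123.1]))]
[[229.0, 139.0], [297.0, 139.0], [297.0, 246.0], [229.0, 246.0]]
```

View pics/w13.png

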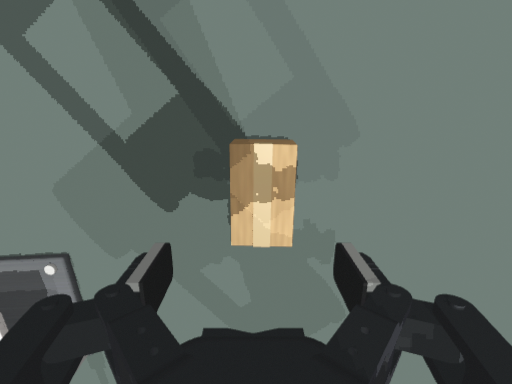

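View pics/t_w13.png

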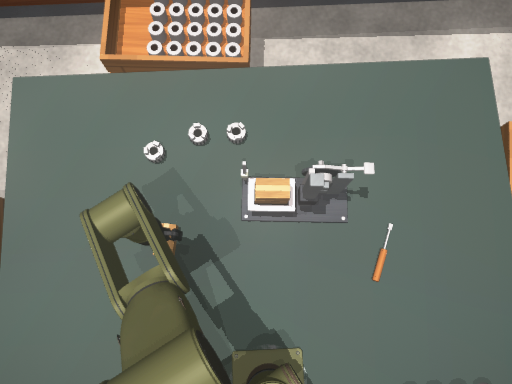

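```bash
python3 -c "
from h import *
corners('wrist',[(230,144),(297,144),(293,246.5),(231,246.5)],42)
print(arm.observe()['eef_pos'])"
```

```text
centre [435.8 290.8] [(56.5, 82.5), (95.6, -7.3), (58.6, -96.7), (96.4, 171.4)]
[433.45902941 284.80425785 135.57667284]
```

Emit:
{"method": "apply_moves", "body": {"increments": [[[1, 0.001, 0.003, -0.04, 0], [1, 0.002, 0.005, -0.08, 0], [1, 0.002, 0.005, -0.105, 0], [1, 0.002, 0.005, -0.112, 0], [1, 0.002, 0.005, -0.112, 0]]]}}

```text
clock: 30.8
eef_pos: [434.9, 289.4, 22.8]
eef_rot: [[-0.01, 0.136, 0.991], [-0.035, 0.99, -0.137], [-0.999, -0.036, -0.005]]
ft_force: [0.3, 0.1, -0.1]
opening: 85.6
```

Emit:
{"method": "apply_moves", "body": {"increments": [[[1, 0.0005, 0.0005, -0.008, 0], [1, 0.0005, 0.0005, -0.0135, 0], [1, 0.0005, 0.0005, -0.0135, 0], [-1, 0.0005, 0.0005, -0.0135, 0], [-1, 0.0005, 0.0005, -0.0135, 0]]]}}

```text
clock: 31.3
eef_pos: [435.7, 290.0, 9.9]
eef_rot: [[-0.009, 0.136, 0.991], [-0.035, 0.99, -0.137], [-0.999, -0.036, -0.004]]
ft_force: [-0.2, -0.2, 1.2]
opening: 58.8
```

Emit:
{"method": "apply_moves", "body": {"increments": [[[-1, 0, 0, 0, 0], [-1, 0, 0, 0, 0], [-1, 0, 0, 0, 0], [-1, 0, 0, 0, 0], [-1, 0, 0, 0, 0]]]}}

```text
clock: 31.8
eef_pos: [435.9, 290.1, 10.3]
eef_rot: [[-0.009, 0.136, 0.991], [-0.035, 0.99, -0.137], [-0.999, -0.036, -0.004]]
ft_force: [-0.5, -0.6, 5.0]
opening: 57.5
```

Emit:
{"method": "apply_moves", "body": {"increments": [[[-1, 0, 0, 0.03, 0], [-1, 0, 0, 0.075, 0], [-1, 0, 0, 0.12, 0], [-1, 0, 0, 0.165, 0], [-1, 0, 0, 0.2, 0]]]}}

```text
clock: 32.3
eef_pos: [436.1, 290.3, 212.6]
eef_rot: [[-0.007, 0.137, 0.991], [-0.034, 0.99, -0.137], [-0.999, -0.034, -0.002]]
ft_force: [0.1, -0.0, -1.9]
opening: 56.8
```

Emit:
{"method": "apply_moves", "body": {"increments": [[[-1, 0.01, -0.03, 0.015, -0.14], [-1, 0.025, -0.07, 0.033, -0.28], [-1, 0.04, -0.115, 0.033, -0.42], [-1, 0.055, -0.16, 0.033, -0.56], [-1, 0.065, -0.19, 0.033, -0.7]]]}}

```text
clock: 32.8
eef_pos: [501.4, 97.6, 245.3]
eef_rot: [[-0.027, 0.747, 0.664], [-0.022, 0.664, -0.747], [-0.999, -0.035, -0.002]]
ft_force: [0.5, 0.9, -1.8]
opening: 57.4
```

Emit:
{"method": "apply_moves", "body": {"increments": [[[-1, 0.014, -0.04, 0, -0.14], [-1, 0.028, -0.08, 0, -0.28], [-1, 0.042, -0.12, 0, -0.42], [-1, 0.047, -0.135, 0, -0.56], [-1, 0.047, -0.135, 0, -0.7]]]}}

```text
clock: 33.3
eef_pos: [549.0, -40.4, 244.3]
eef_rot: [[-0.036, 0.999, 0.017], [0.0, 0.017, -1.0], [-0.999, -0.036, -0.001]]
ft_force: [0.0, 0.2, -1.9]
opening: 57.5
```

Emit:
{"method": "apply_moves", "body": {"increments": [[[-1, 0, 0, 0, -0.08], [-1, 0, 0, 0, -0.08], [-1, 0, 0, 0, -0.08], [-1, 0, 0, 0, -0.08], [-1, 0, 0, 0, -0.08]]]}}

```text
clock: 33.8
eef_pos: [548.9, -39.9, 244.2]
eef_rot: [[-0.036, 0.997, -0.061], [0.003, -0.061, -0.998], [-0.999, -0.036, -0.001]]
ft_force: [0.7, 0.6, -2.0]
opening: 57.6
```

```bash
python3 lookw.py w14.png;python3 look.py s14.png
```

```text
33.8 [548.9 -39.9 244.2] phi -3.4950192229142534 tilt [-0.036  0.003 -0.999] 57.57205837539263
[(0.75, array([552.1, -35.9, 236.2]))]
top [(0.6, array([551. , -40.5, 235.1])), (0.48, array([548. , -34.3, 123.4])), (0.41, array([548.8, -34.9,  81.4])), (0.39, array([763.6,  62.2,  -2.7]))]
34.0 [549.  -40.1 244.4] [-0.4 -0.7 -2. ]
deck [(0.26, array([551.1, -34.9,  81. ]))] collar [(0.6, array([616.3,  39.7,  83.5])), (0.22, array([ 545.7, -145.4,   -1.3]))] tab [(0.55, array([ 582.5, -295.9,  227.3]))]
```

View pics/w14.png

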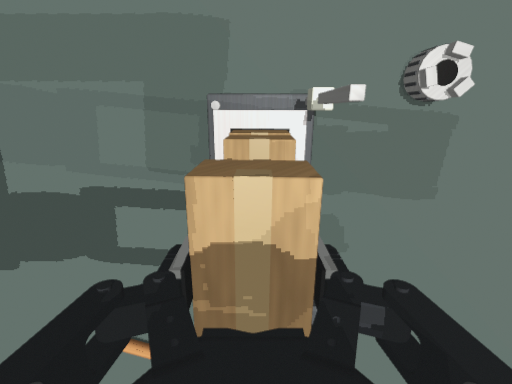

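View pics/s14.png

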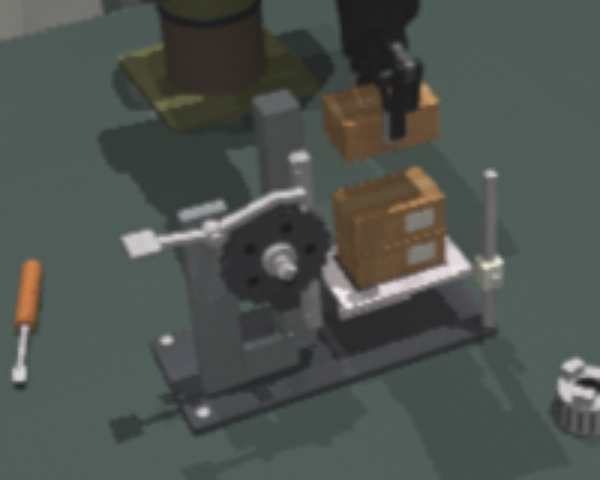

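```bash
python3 -c "
from h import *
print(arm.observe()['eef_pos'])
a=(atz('wrist',187,177,276)+atz('wrist',320,176,276))/2;print(a, a[:2]-48*np.array([.063,.998]))"
```

```text
[548.97619597 -40.27952934 244.33235762]
[553.56830054   8.59699518 276.        ] [550.54430054 -39.30700482]
```

Emit:
{"method": "apply_moves", "body": {"increments": [[[-1, 0.0005, 0.001, -0.02, 0], [-1, 0.0013, 0.0033, -0.04, 0], [-1, 0.0013, 0.0033, -0.053, 0], [-1, 0.0013, 0.0033, -0.058, 0], [-1, 0.0013, 0.0033, -0.058, 0]]]}}

```text
clock: 34.7
eef_pos: [549.9, -37.0, 185.7]
eef_rot: [[-0.038, 0.997, -0.062], [0.003, -0.062, -0.998], [-0.999, -0.038, -0.001]]
ft_force: [-0.1, 0.6, -1.3]
opening: 57.4
```

Emit:
{"method": "apply_moves", "body": {"increments": [[[-1, 0.0005, 0, -0.004, 0], [-1, 0.0005, 0, -0.006, 0], [-1, 0.0005, 0, -0.0075, 0], [-1, 0.0005, 0, -0.0085, 0], [-1, 0.0005, 0, -0.0085, 0]]]}}

```text
clock: 35.2
eef_pos: [550.4, -37.1, 177.2]
eef_rot: [[-0.037, 0.997, -0.062], [0.003, -0.062, -0.998], [-0.999, -0.038, -0.001]]
ft_force: [0.1, 0.2, -1.6]
opening: 57.4
```

Emit:
{"method": "apply_moves", "body": {"increments": [[[-1, 0, 0, -0.001, 0], [-1, 0, 0, -0.0015, 0], [0.5, 0, 0, -0.0015, 0], [1, 0, 0, -0.001, 0], [1, 0, 0, -0.001, 0]]]}}

```text
clock: 35.7
eef_pos: [550.7, -37.1, 176.6]
eef_rot: [[-0.037, 0.997, -0.062], [0.003, -0.062, -0.998], [-0.999, -0.037, -0.001]]
ft_force: [0.0, 0.4, 0.2]
opening: 85.1
```

Emit:
{"method": "apply_moves", "body": {"increments": [[[1, 0, 0, 0.0, 0], [1, 0, 0, 0.02, 0], [1, 0, 0, 0.06, 0], [1, 0, 0, 0.1, 0], [1, 0, 0, 0.12, 0]]]}}

```text
clock: 36.2
eef_pos: [552.2, -37.3, 300.5]
eef_rot: [[-0.031, 0.998, -0.062], [0.002, -0.062, -0.998], [-1.0, -0.031, -0.0]]
ft_force: [0.5, 0.4, 0.0]
opening: 85.9
```

```bash
python3 lookw.py w15.png;python3 look.py s15.png
```

```text
36.2 [552.2 -37.3 300.5] phi -3.569229716173554 tilt [-0.031  0.002 -1.   ] 85.91135145528163
[(0.69, array([553.1, -35. , 163.7]))]
top [(0.63, array([547.8, -34.5, 124.4])), (0.52, array([548.8, -36.2,  84.3]))]
36.4 [550.6 -37.  296.6] [-0.   0.2 -1.3]
deck [(0.72, array([549.4, -37.7,  83.8]))] collar [(0.63, array([616.8,  42.7,  83. ]))] tab [(0.85, array([ 581.1, -295.5,  229.5]))]
```

View pics/w15.png

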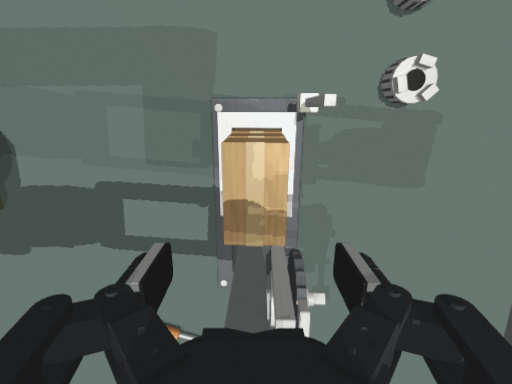

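View pics/s15.png

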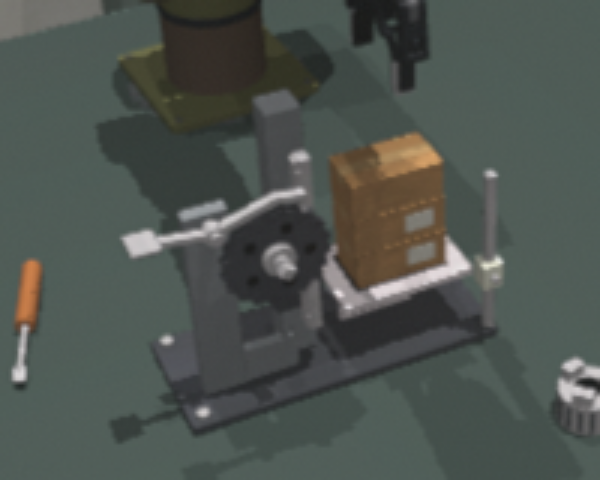

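Emit:
{"method": "apply_moves", "body": {"increments": [[[1, 0, 0, 0.04, 0], [-1, 0.002, 0, 0.057, 0], [-1, 0.007, -0.04, 0.057, 0], [-1, 0.012, -0.085, 0.057, 0], [-1, 0.017, -0.13, 0.057, 0]]]}}

```text
clock: 37.1
eef_pos: [566.6, -167.7, 350.8]
eef_rot: [[-0.042, 0.997, -0.061], [0.004, -0.061, -0.998], [-0.999, -0.042, -0.002]]
ft_force: [0.6, 0.3, 0.6]
opening: 28.5
```

Emit:
{"method": "apply_moves", "body": {"increments": [[[-1, 0.004, -0.04, 0, 0], [-1, 0.01, -0.085, 0, 0], [-1, 0.014, -0.125, -0.02, 0], [-1, 0.014, -0.128, -0.06, 0], [-1, 0.014, -0.128, -0.09, 0]]]}}

```text
clock: 37.6
eef_pos: [579.5, -297.4, 257.1]
eef_rot: [[-0.045, 0.997, -0.064], [0.006, -0.063, -0.998], [-0.999, -0.045, -0.003]]
ft_force: [-0.0, -0.5, -0.9]
opening: -0.1
```

Emit:
{"method": "apply_moves", "body": {"increments": [[[-1, 0, 0, 0, 0], [-1, 0, 0, 0, 0], [-1, 0, 0, 0, 0], [-1, 0, 0, 0, 0], [-1, 0, 0, 0, 0]]]}}

```text
clock: 38.1
eef_pos: [580.4, -297.5, 259.1]
eef_rot: [[-0.042, 0.997, -0.063], [0.004, -0.063, -0.998], [-0.999, -0.042, -0.001]]
ft_force: [0.2, 0.9, -0.8]
opening: 0.1
```

```bash
python3 lookw.py w16.png;python3 look.py s16.png; python3 - <<'E'
import cv2
c=cv2.imread('pics/t_w16.png'); cv2.imwrite('pics/z16.png',cv2.resize(c[130:265,140:390],None,fx=3.2,fy=3.2,interpolation=cv2.INTER_CUBIC))
E
```

```text
38.1 [ 580.4 -297.5  259.1] phi -3.6037900664137594 tilt [-0.042  0.004 -0.999] 0.05641532704409422
[]
top [(0.75, array([551.8, -33.4, 165.8])), (0.67, array([554.5, -33.8,  78.8])), (0.54, array([547. , -36.3, 124. ])), (0.49, array([ 581.3, -293.4,  228.3]))]
38.3 [ 579.8 -297.3  257.8] [-0.8 -0.  -0.2]
deck [(0.75, array([546.8, -36.6,  84.3]))] collar [(0.49, array([616.1,  39.3,  82.3]))] tab [(0.81, array([ 581.6, -295.8,  227.8]))]
```

View pics/z16.png

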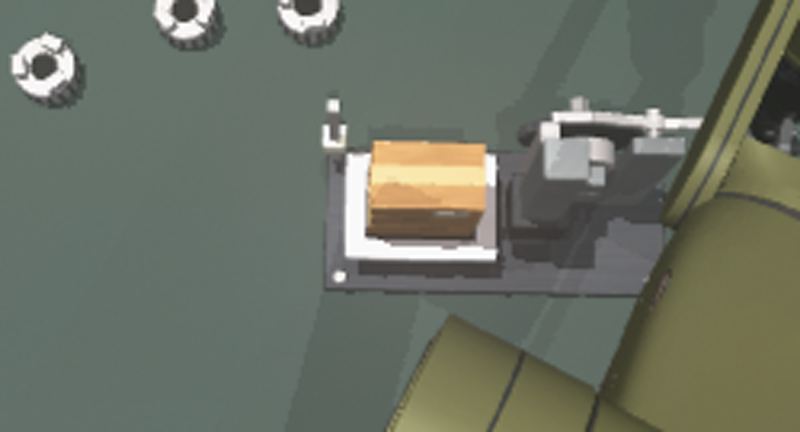

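View pics/w16.png

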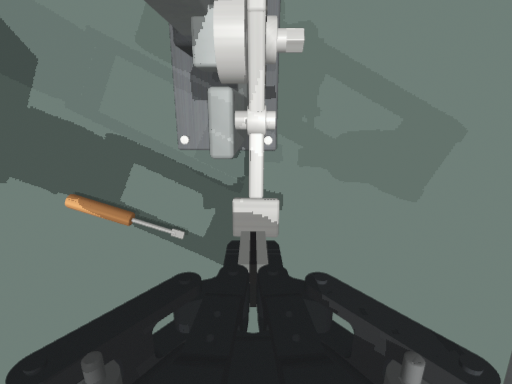

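View pics/s16.png

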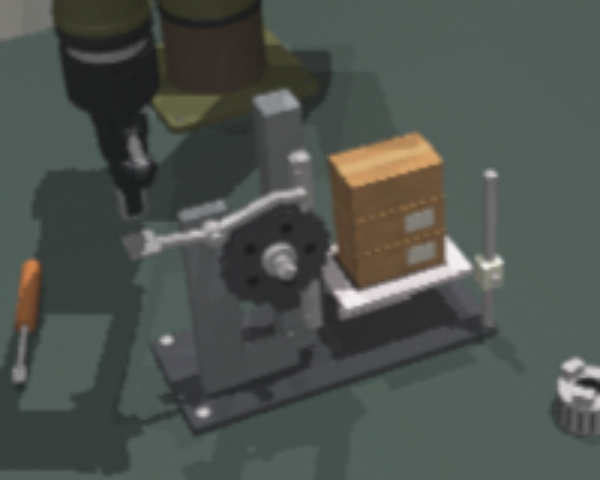

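```bash
python3 - <<'E'
from h import *
g=lambda u,v: (140+u/3.2-.35,130+v/3.2-.35)
corners('top',[g(374,141),g(486,143),g(485,212),g(370,208)],208.2)
corners('top',[g(345,152),g(497,154),g(497,261),g(346,258)],82.2)
E
```

```text
centre [550.2 -37.8] [(95.1, -93.8), (59.7, 175.4), (96.7, 85.2), (58.1, -6.2)]
centre [549.8 -36.9] [(142.2, -93.5), (101.3, 176.1), (139.1, 86.1), (100.4, -2.1)]
```

Emit:
{"method": "apply_moves", "body": {"increments": [[[-1, 0.0015, 0.0025, -0.015, 0], [-1, 0.0015, 0.0025, -0.03, 0], [-1, 0.0015, 0.0025, -0.036, 0], [-1, 0.0015, 0.0025, -0.042, 0], [-1, 0.0015, 0.0025, -0.047, 0]]]}}

```text
clock: 39.0
eef_pos: [581.2, -295.7, 210.9]
eef_rot: [[-0.044, 0.997, -0.064], [0.004, -0.064, -0.998], [-0.999, -0.044, -0.001]]
ft_force: [-1.2, -0.8, 5.6]
opening: -0.1
```

Emit:
{"method": "apply_moves", "body": {"increments": [[[-1, 0, 0, 0, 0], [-1, 0, 0, 0, 0], [-1, 0, 0, 0, 0], [-1, 0, 0, 0, 0], [-1, 0, 0, 0, 0]]]}}

```text
clock: 39.5
eef_pos: [581.2, -295.8, 212.0]
eef_rot: [[-0.043, 0.997, -0.064], [0.004, -0.064, -0.998], [-0.999, -0.043, -0.001]]
ft_force: [-1.1, -0.4, 4.7]
opening: 0.1
```

```bash
python3 look.py s17.png
```

```text
39.5 [ 581.2 -295.8  212. ] [-1.1 -0.4  4.7]
deck [(0.75, array([544.6, -35.4,  77. ]))] collar [(0.73, array([ 5.455e+02, -1.443e+02, -1.000e-01])), (0.42, array([619. ,  41.8,  81.1]))] tab [(0.84, array([ 579.4, -295.1,  212.6]))]
```

View pics/s17.png

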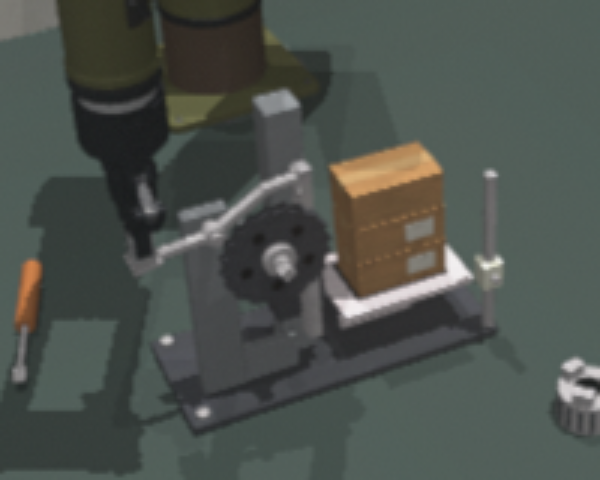

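Sinking steadily with the column standing; I hold the tab.

Emit:
{"method": "apply_moves", "body": {"increments": [[[-1, 0, 0, 0, 0], [-1, 0, 0, 0, 0], [-1, 0, 0, 0, 0], [-1, 0, 0, 0, 0], [-1, 0, 0, 0, 0]]]}}

```text
clock: 40.2
eef_pos: [581.2, -295.8, 212.2]
eef_rot: [[-0.043, 0.997, -0.064], [0.003, -0.064, -0.998], [-0.999, -0.043, -0.001]]
ft_force: [-0.8, -1.3, 5.4]
opening: 0.4
```

Emit:
{"method": "apply_moves", "body": {"increments": [[[-1, 0, 0, 0, 0], [-1, 0, 0, 0, 0], [-1, 0, 0, 0, 0], [-1, 0, 0, 0, 0], [-1, 0, 0, 0, 0]]]}}

```text
clock: 40.7
eef_pos: [581.2, -295.8, 212.2]
eef_rot: [[-0.043, 0.997, -0.064], [0.004, -0.064, -0.998], [-0.999, -0.043, -0.001]]
ft_force: [-1.9, -0.4, 4.7]
opening: -0.2
```

Emit:
{"method": "apply_moves", "body": {"increments": [[[-1, 0, 0, 0, 0], [-1, 0, 0, 0, 0], [-1, 0, 0, 0, 0], [-1, 0, 0, 0, 0], [-1, 0, 0, 0, 0]]]}}

```text
clock: 41.2
eef_pos: [581.2, -295.8, 212.3]
eef_rot: [[-0.043, 0.997, -0.064], [0.004, -0.064, -0.998], [-0.999, -0.043, -0.001]]
ft_force: [-2.3, -0.4, 4.7]
opening: -0.2
```

Emit:
{"method": "apply_moves", "body": {"increments": [[[-1, 0, 0, 0, 0], [-1, 0, 0, 0, 0], [-1, 0, 0, 0, 0], [-1, 0, 0, 0, 0], [-1, 0, 0, 0, 0]]]}}

```text
clock: 41.7
eef_pos: [581.2, -295.8, 212.3]
eef_rot: [[-0.043, 0.997, -0.064], [0.004, -0.064, -0.998], [-0.999, -0.043, -0.001]]
ft_force: [-0.9, -0.3, 5.2]
opening: -0.4
```

Emit:
{"method": "apply_moves", "body": {"increments": [[[-1, 0, 0, 0, 0], [-1, 0, 0, 0, 0], [-1, 0, 0, 0, 0], [-1, 0, 0, 0, 0], [-1, 0, 0, 0, 0]]]}}

```text
clock: 42.2
eef_pos: [581.2, -295.8, 212.3]
eef_rot: [[-0.043, 0.997, -0.064], [0.004, -0.064, -0.998], [-0.999, -0.043, -0.001]]
ft_force: [-1.2, -0.3, 5.5]
opening: -0.1
```

Emit:
{"method": "apply_moves", "body": {"increments": [[[-1, 0, 0, 0, 0], [-1, 0, 0, 0, 0], [-1, 0, 0, 0, 0], [-1, 0, 0, 0, 0], [-1, 0, 0, 0, 0]]]}}

```text
clock: 42.7
eef_pos: [581.2, -295.8, 212.3]
eef_rot: [[-0.043, 0.997, -0.064], [0.004, -0.064, -0.998], [-0.999, -0.043, -0.001]]
ft_force: [-1.0, 0.4, 5.7]
opening: 0.2
```

```bash
python3 look.py s18.png
```

```text
42.7 [ 581.2 -295.8  212.3] [-1.   0.4  5.7]
deck [(0.67, array([547.8, -36.2,  39.1]))] collar [(0.58, array([619.1,  39.8,  83.2]))] tab [(0.65, array([ 581.8, -295.3,  209.7])), (0.5, array([715.7, 324.8,   2.5]))]
```

View pics/s18.png

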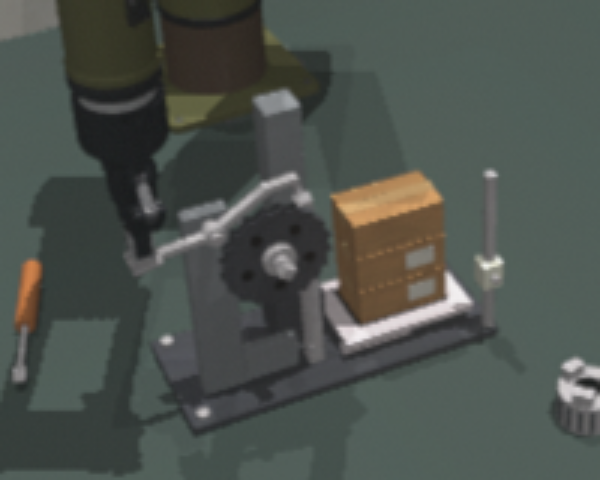

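Emit:
{"method": "apply_moves", "body": {"increments": [[[-1, 0, 0, 0, 0], [-1, 0, 0, 0, 0], [-1, 0, 0, 0, 0], [-1, 0, 0, 0, 0], [-1, 0, 0, 0, 0]]]}}

```text
clock: 43.4
eef_pos: [581.2, -295.8, 212.3]
eef_rot: [[-0.043, 0.997, -0.064], [0.004, -0.064, -0.998], [-0.999, -0.043, -0.001]]
ft_force: [-0.6, -0.4, 4.7]
opening: -0.0
```

Emit:
{"method": "apply_moves", "body": {"increments": [[[-1, 0, 0, 0, 0], [-1, 0, 0, 0, 0], [-1, 0, 0, 0, 0], [-1, 0, 0, 0, 0], [-1, 0, 0, 0, 0]]]}}

```text
clock: 43.9
eef_pos: [581.2, -295.8, 212.4]
eef_rot: [[-0.043, 0.997, -0.064], [0.004, -0.064, -0.998], [-0.999, -0.043, -0.001]]
ft_force: [-1.0, -0.8, 4.9]
opening: -0.1
```

Emit:
{"method": "apply_moves", "body": {"increments": [[[-1, 0, 0, 0, 0], [-1, 0, 0, 0, 0], [-1, 0, 0, 0, 0], [-1, 0, 0, 0, 0], [-1, 0, 0, 0, 0]]]}}

```text
clock: 44.4
eef_pos: [581.2, -295.8, 212.4]
eef_rot: [[-0.043, 0.997, -0.064], [0.004, -0.064, -0.998], [-0.999, -0.043, -0.001]]
ft_force: [-1.4, -0.4, 5.2]
opening: 0.1
```

Emit:
{"method": "apply_moves", "body": {"increments": [[[-1, 0, 0, 0, 0], [-1, 0, 0, 0, 0], [-1, 0, 0, 0, 0], [-1, 0, 0, 0, 0], [-1, 0, 0, 0, 0]]]}}

```text
clock: 44.9
eef_pos: [581.2, -295.8, 212.4]
eef_rot: [[-0.043, 0.997, -0.064], [0.004, -0.064, -0.998], [-0.999, -0.043, -0.001]]
ft_force: [-1.1, -1.0, 5.1]
opening: 0.4
```

```bash
python3 look.py s19.png; python3 -c "
import cv2,numpy as np
a=cv2.imread('pics/s18.png').astype(int);b=cv2.imread('pics/s19.png').astype(int)
d=np.abs(a-b).max(2)>40;print(d.sum())"
```

```text
44.9 [ 581.2 -295.8  212.4] [-1.1 -1.   5.1]
deck [(0.91, array([544.1, -36.9,  41.2])), (0.75, array([766.2, 188.4,   1.7]))] collar [(0.4, array([615.7,  42.8,  83. ]))] tab [(0.74, array([ 581.5, -297.6,  212.6]))]
0
```

```bash
python3 - <<'E'
from h import *
im=cv2.imread('pics/s19.png')
th=np.radians(-3.7);R=np.array([[np.cos(th),-np.sin(th)],[np.sin(th),np.cos(th)]])
c=np.array([550.1,-36.8])
def Z(p): return ((p[0]-100+.5)*3-.5,(p[1]-130+.5)*3-.5)
for z,col in ((35,(0,255,0)),(44,(0,0,255))):
    P=[Z(proj('scene',np.append(c+R@np.array(q),z))) for q in ((-50,-70),(50,-70),(50,70),(-50,70))]
    print(z,np.round(P,1).tolist())
    cv2.polylines(im,[np.round(P).astype(int)],True,col,1)
cv2.imwrite('pics/s19o.png',cv2.resize(im[200:400,270:530],None,fx=3,fy=3))
E
```

```text
35 [[308.8, 288.7], [346.7, 346.2], [472.0, 305.2], [429.5, 251.4]]
44 [[308.3, 282.0], [346.3, 339.3], [472.1, 298.5], [429.4, 244.8]]
```

View pics/s19o.png

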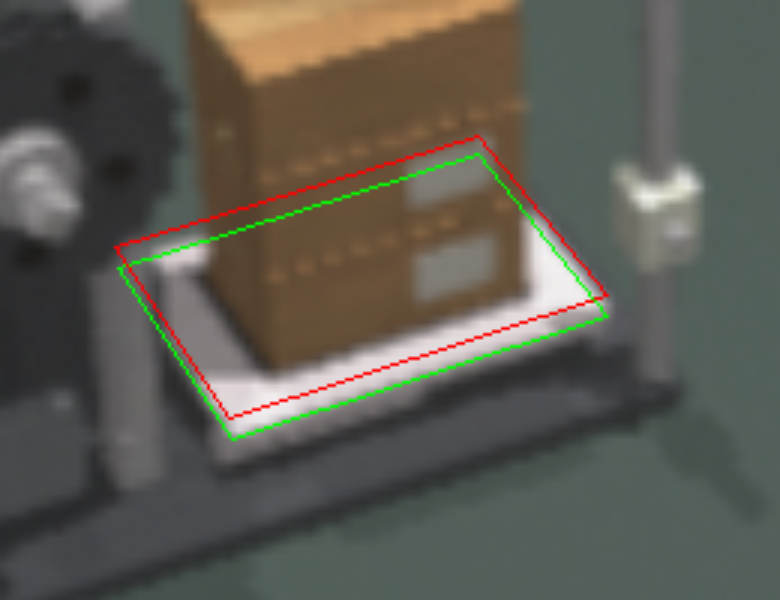

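The deck's edges match the 35 mm outline (green), so it is on its stop. I release the tab and back off.

Emit:
{"method": "apply_moves", "body": {"increments": [[[-1, 0, 0, 0.015, 0], [-1, 0, 0, 0.04, 0], [-1, 0, 0, 0.08, 0], [-1, 0, 0, 0.11, 0], [-1, 0, 0, 0.12, 0]]]}}

```text
clock: 45.6
eef_pos: [582.6, -296.2, 335.3]
eef_rot: [[-0.038, 0.997, -0.063], [0.002, -0.063, -0.998], [-0.999, -0.038, 0.001]]
ft_force: [-0.1, -0.2, -0.1]
opening: -0.3
```

Emit:
{"method": "apply_moves", "body": {"increments": [[[-1, -0.03, -0.03, 0, 0], [-1, -0.06, -0.06, 0, 0], [-1, -0.08, -0.08, 0, 0], [-1, -0.08, -0.08, 0, 0], [-1, -0.08, -0.08, 0, 0]]]}}

```text
clock: 46.1
eef_pos: [502.1, -376.0, 333.6]
eef_rot: [[-0.039, 0.997, -0.065], [0.004, -0.065, -0.998], [-0.999, -0.04, -0.002]]
ft_force: [0.5, 0.1, -0.5]
opening: 0.1
```

```bash
python3 look.py s20.png; python3 - <<'E'
from h import *
pic('top','t20.png'); print(places('top','carton0'),places('top','deck_top'),places('top','pawl_tab'))
c=cv2.imread('pics/t20.png'); cv2.imwrite('pics/z20.png',cv2.resize(c[130:265,140:390],None,fx=3.2,fy=3.2,interpolation=cv2.INTER_CUBIC))
E
```

```text
46.1 [ 502.1 -376.   333.6] [ 0.5  0.1 -0.5]
deck [(0.65, array([545.3, -35.6,  41.8]))] collar [(0.51, array([616.9,  39.8,  80.9]))] tab [(0.59, array([ 581.9, -294.2,  227.2]))]
[(0.86, array([552.3, -34.8, 118.4])), (0.51, array([548.8, -36.5,  77.7])), (0.46, array([551.5, -36.8,  35.4]))] [(0.65, array([548.7, -37. ,  36.6]))] [(0.89, array([ 580.5, -294.8,  224. ]))]
```

View pics/z20.png

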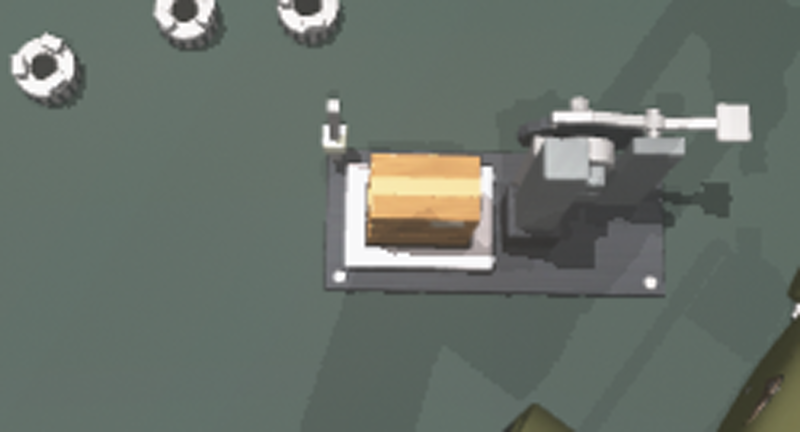

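View pics/s20.png

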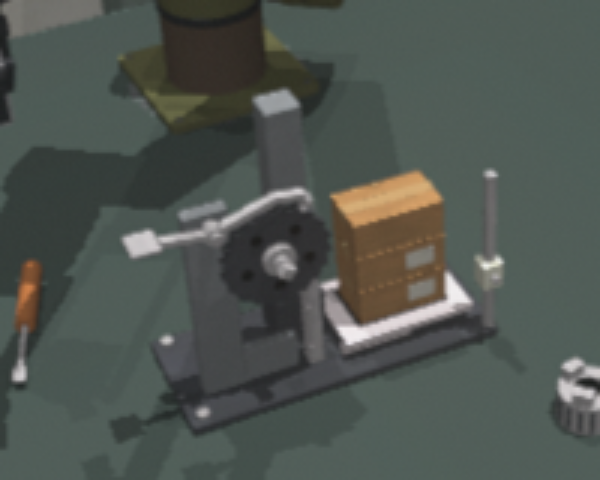

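The column stands square on the lowered deck, the tab is back up at about 225 mm, and the robot is clear. I hand the job in.

```bash
python3 -c "
from station import arm
print(arm.finish_job())"
```

```text
the job is handed in; nothing more can be done
None
```

The job is done and handed in at about 46 s; no verdict is reported. I lowered the deck to about 82 mm, where the pawl caught it; the collar's middle is at about 83 mm. I then stacked all three cartons on the pad and lowered the loaded deck to its bottom stop.

**Column:** at the collar, the top carton measured about 1 mm from the deck's centre and under 2° off its long axis. After the descent, the network put all three cartons within about 3 mm of the deck's centre, and the last pictures show the column upright and square.

**Deck and pawl:** the deck's edges in the scene picture match the 35 mm outline, and the deck did not move over the last 2 s with the pawl held off. The tab came back up to about 225 mm after I let go, and the robot was well clear.

**Couplings and scraper:** I never went near them, and those in view in the final pictures look unmoved. I did not measure their positions again.

**Disagreement:** the scene-camera network read the lowered deck at 39–42 mm. The top camera (36.6 mm) and the edge overlay agree with 35 mm, so I took the scene reading as off.

**Tool tilt:** the tool slowly tilted to about 0.04 rad during the run, which the moves cannot correct. The cartons still settled flat when released.

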